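# Find the fitted supply case by its weight and clamp it in the test jig

### The arm

A 6-joint arm with a two-finger parallel gripper is mounted at the origin on the work surface. World frame = base frame: x ahead of the robot, y to its left, z up, the work surface at z = 0. Lengths are in m, angles in rad, forces in N, time in s.
With the tool pointing down it reaches from about 0.3 to 0.875 m from the base axis. Payload 4.2 kg.
Tool frame: the origin (TCP) lies on the centre line of the jaws, within the pads' length; the fingertips stand 19 mm ahead of it and the grasp point (between the pads) is the TCP; z points along the fingers, y is the line along which they close (so a half turn about z gives the same grasp; the last joint's range is limited). The gripper opens to 85 mm and grips with 20 to 120 N. Pads are 22 mm wide; open, the fingers measure 114 mm over their backs; the gripper's body (76 mm by 85 mm) begins 54 mm behind the grasp point. The pads swing forward as they close: fully open they stand 13 mm farther back than shut.
Start: joints at [-1.211, 0.32, 1.565, -0, 1.257, -0.02], TCP at [0.213, -0.534, 0.212] pointing down, gripper open.
Joint ranges: [-3.11, 3.11], [-0.84, 2.01], [0.21, 2.61], [-1.34, 4.49], [0.05, 2.63], [-2.56, 2.56]. Speed limits (rad/s): [2.57, 2.57, 3.14, 3.14, 3.14, 3.14].

### API

Orientations are given as a unit quaternion [x, y, z, w].
In Python, from plant import telemetry, viewer, bot gives the robot as it stands. The module is installed in compiled form; this text tells all that it offers.
- The arm moves only by the tool play_rows, never from a script. Its argument "targets" is a list of rows, each a list of 2 entries, a list of its own where there are three numbers: the shift along the tool's x, y, z in mm, then the turn, a rotation vector about the tool's x, y, z in degrees. In form: [[[dx, dy, dz], [wx, wy, wz]], ...]. A call has 1 to 10 rows; each row shifts and turns the commanded pose from where the row before left it, along the tool's axes as they then stand; what a row does not reach is not made up. A row lasts 1/12 s, in which the tool goes at most 41.7 mm and 7.16 degrees, less where a joint would pass 70% of its speed; a pose out of reach is approached as far as the arm can. A call with a gripper value outside its range is refused whole. "fingers" is the closure, from 0 (fully open) to 1 (shut), set as the call begins (left out, the last holds). The fingers move at their own pace and stop on an object; "newtons" is the grip in N (left out, the last holds). Time passes only in rows, so rows that do not move let the fingers close. It gives the time, the measured TCP pose, the force, the opening and the grip force at its end, in the units of the state.
- telemetry.get_obs(): the state, without advancing time (a new reading comes with each control period).
- viewer.camera(name): name is "side" or "top"; returns a dict with "img" (400x640x3 uint8, red, green, blue), "K" (3x3 intrinsics, pixels), "k1" (the pictures are not rectified: a ray, as slopes to the right and down, at radius r is drawn at 1 + k1 r^2 times it, then the intrinsics apply), "R" (3x3) and "t" (3): a world point X has camera coordinates R X + t. Camera axes: x right, y down, z forward; pixel columns grow to the right and rows downward; lengths in m; the calibration is good to about 2 mm. A picture is of the moment at which its call begins. There is no depth.
- bot.sign_off(): hands the job in; it is judged then, once.
The state is a dict: "time_s": time; "joint_positions": joint angles; "qd": joint speeds; "tau": joint torques, N m; "tool_pos": TCP position; "eef_rot": TCP orientation; "force": force on the tool from outside, world axes, zero at the start; "moment": the same for the moment, N m; "gripper_width": finger opening in m; "grasp_force": force on a finger pad.
Only numpy, scipy, OpenCV 4.12 (cv2) and the standard library are available. Lean on these libraries where they do the work, as an engineer would, in place of code of your own. Each camera call takes 0.05 s, during which the arm holds its last target. There are 200 camera calls.

### The job

One of the three identical closed cases on the sloping rack has its transformer fitted and is clearly heavier; lift them to find it, and leave the two empty ones lying flat on the rack. Lay the heavy one gently and flat in the nest of the test jig, between the blue side guides and with its brass contact end towards the test head, then turn the black cam knob clockwise until the sprung follower drops into the cam's notch and the jaw presses the case home against the head. Leave the loose things around them where they are.

Things in the scene. Friction and masses are not known exactly. Their poses are not given: they have to be found in the camera images.
- case_a: one of three closed cases that look the same, grey with a dark lid, 100 x 52 x 40 mm (x, y, z). One has its transformer fitted (0.36 to 0.50 kg), two are empty shells (0.07 to 0.12 kg), in any order on the rack. Origin: centre of the underside; x along its length, the +x end with four brass contacts (brass flash on the lid near that end), z out of the lid
- case_b: one of three closed cases that look the same, grey with a dark lid, 100 x 52 x 40 mm (x, y, z). One has its transformer fitted (0.36 to 0.50 kg), two are empty shells (0.07 to 0.12 kg), in any order on the rack. Origin: centre of the underside; x along its length, the +x end with four brass contacts (brass flash on the lid near that end), z out of the lid
- case_c: one of three closed cases that look the same, grey with a dark lid, 100 x 52 x 40 mm (x, y, z). One has its transformer fitted (0.36 to 0.50 kg), two are empty shells (0.07 to 0.12 kg), in any order on the rack. Origin: centre of the underside; x along its length, the +x end with four brass contacts (brass flash on the lid near that end), z out of the lid
- rack_bed (a point): middle of the upper face of the blue rack's bed, 130 (x) x 336 (y) mm, sloping 30 degrees: x up the slope, away from the robot, z square to the bed. The cases lie on it (z = 0) about 94 mm apart along y, lid up, +x end uphill, low end on the 14 mm lip at the low edge (inner face x = -60 mm), so a case's origin is at x = -9 mm. Side cheeks 11 mm high; flat yellow stripes (3 mm) between the bays
- nest (a point): middle of the jig's nest floor, 18.5 mm above the table; x from the knob to the test head, z up. A case fully home has its origin here. Open nest: 108 mm long, jaw at x = -58 mm, head face at x = +50 mm (40 mm high); 60 mm wide between four blue side guides (about 17 mm high, flared outwards on top to y = +-45 mm) at |x| = 27 to 45 mm, with a 54 mm gap for a finger between them on each side
- jig: the whole test jig: aluminium base plate 250 x 110 mm, top 12 mm above its underside, with nest, test head, sprung jaw and cam knob; origin under the nest's middle at the underside, axes as the nest, fixed to the bench
- test_head (a point): middle of the face of the black test head with brass contact pins, 20 mm above the nest floor; axes as the nest
- jaw_face (a point): middle of the rubber face of the sprung jaw, 30 mm high (z = 18 to 48 mm above the jig's underside), which pushes the case along the nest's +x; 17 mm above the nest floor
- jaw (a joint): travel of the sprung jaw towards the test head, m: 0 held back by the cam, about 0.008 when pressing the case home (about 8.5 N), 0.0115 fully forward with no case in the nest
- cam_knob (a joint): angle of the cam knob, rad, growing clockwise from above; starts at 0 to 0.3. The orange cam below holds back the jaw's brass roller, which drops into the cam's notch at about 1.1 to 1.3 so that the jaw springs forward; notch centred on 1.5 (jaw fully on the case from 1.35 to 1.65); forced beyond 1.7 (0.4 N m) it draws the jaw back again. Stays where it is left; turning takes about 0.06 N m
- knob_grip (a point): on the vertical axis of the cam knob, at the height to grip: its black bar is 44 mm long, 14 thick, 34 high, this point 1 mm below the bar's middle, 52.5 mm above the nest floor, at nest x = -100 mm. The axes turn with the knob; x is along the nest's x when cam_knob is 0, and the bar lies at +0.75 rad (anticlockwise from above) from this point's x
- cutters: bystander, not to be disturbed: side cutters with blue handles, about 125 x 60 x 16 mm, lying flat
- board: bystander, not to be disturbed: small green circuit board, 58 x 42 x 15 mm with its parts
- flux_pot: bystander, not to be disturbed: small amber pot with white cap, 36 mm across, 32 mm high, standing between rack and jig
- solder_reel: bystander, not to be disturbed: silvery solder reel, 58 mm across, 50 mm high, standing on end
- tip_cleaner: bystander, not to be disturbed: black pot with brass wool, 72 mm across, 66 mm high
Not all that is in view belongs to the job. What is shaped like the case_a but turquoise is not meant.

How it is judged:
On the way, in this order (a step that is already met when the one before it is completed fails the run):
1. a case is lifted off the rack (z of any of case_a, case_b, case_c in the frame of rack_bed above 0.015 m), for 0.2 s.
2. a case of the heavy one's weight lies flat in the nest, let go, contacts towards the test head, with the jaw still held back (((y of case_a in the frame of nest between -0.006 and 0.006 m and z of case_a in the frame of nest between -0.004 and 0.004 m and angle between the z axis of case_a and the z axis of nest, either way round below 0.06 rad and x of test_head in the frame of case_a above 0 m and x of case_a in the frame of nest between -0.011 and 0.003 m and value of joint jaw below 0.003 m and contact force between the fingers and case_a below 0.3 N and contact force between case_a and jig above 2.2 N) or (y of case_b in the frame of nest between -0.006 and 0.006 m and z of case_b in the frame of nest between -0.004 and 0.004 m and angle between the z axis of case_b and the z axis of nest, either way round below 0.06 rad and x of test_head in the frame of case_b above 0 m and x of case_b in the frame of nest between -0.011 and 0.003 m and value of joint jaw below 0.003 m and contact force between the fingers and case_b below 0.3 N and contact force between case_b and jig above 2.2 N) or (y of case_c in the frame of nest between -0.006 and 0.006 m and z of case_c in the frame of nest between -0.004 and 0.004 m and angle between the z axis of case_c and the z axis of nest, either way round below 0.06 rad and x of test_head in the frame of case_c above 0 m and x of case_c in the frame of nest between -0.011 and 0.003 m and value of joint jaw below 0.003 m and contact force between the fingers and case_c below 0.3 N and contact force between case_c and jig above 2.2 N))), for 0.3 s.
3. the knob is turned until the follower is in the notch and the jaw presses the case home (value of joint jaw between 0.0055 and 0.0098 m and ((x of case_a in the frame of nest between -0.003 and 0.003 m and y of case_a in the frame of nest between -0.006 and 0.006 m and z of case_a in the frame of nest between -0.004 and 0.004 m and angle between the z axis of case_a and the z axis of nest, either way round below 0.06 rad and x of test_head in the frame of case_a above 0 m) or (x of case_b in the frame of nest between -0.003 and 0.003 m and y of case_b in the frame of nest between -0.006 and 0.006 m and z of case_b in the frame of nest between -0.004 and 0.004 m and angle between the z axis of case_b and the z axis of nest, either way round below 0.06 rad and x of test_head in the frame of case_b above 0 m) or (x of case_c in the frame of nest between -0.003 and 0.003 m and y of case_c in the frame of nest between -0.006 and 0.006 m and z of case_c in the frame of nest between -0.004 and 0.004 m and angle between the z axis of case_c and the z axis of nest, either way round below 0.06 rad and x of test_head in the frame of case_c above 0 m))), for 0.2 s.
At the end, for the whole second after the job is handed in: The heavy case rests flat in the nest (6 mm sideways, 4 mm high, 0.06 rad), contacts towards the test head and home against it within 3 mm, jaw forward 5.5 to 9.8 mm; both empty cases rest flat on the rack bed (4 mm, 0.08 rad; 30 mm of its middle along, 145 mm across) (value of joint jaw between 0.0055 and 0.0098 m and ((x of case_a in the frame of nest between -0.003 and 0.003 m and y of case_a in the frame of nest between -0.006 and 0.006 m and z of case_a in the frame of nest between -0.004 and 0.004 m and angle between the z axis of case_a and the z axis of nest, either way round below 0.06 rad and x of test_head in the frame of case_a above 0 m and (x of case_b in the frame of rack_bed between -0.03 and 0.03 m and y of case_b in the frame of rack_bed between -0.145 and 0.145 m and z of case_b in the frame of rack_bed between -0.004 and 0.004 m and angle between the z axis of case_b and the z axis of rack_bed, either way round below 0.08 rad) and (x of case_c in the frame of rack_bed between -0.03 and 0.03 m and y of case_c in the frame of rack_bed between -0.145 and 0.145 m and z of case_c in the frame of rack_bed between -0.004 and 0.004 m and angle between the z axis of case_c and the z axis of rack_bed, either way round below 0.08 rad)) or (x of case_b in the frame of nest between -0.003 and 0.003 m and y of case_b in the frame of nest between -0.006 and 0.006 m and z of case_b in the frame of nest between -0.004 and 0.004 m and angle between the z axis of case_b and the z axis of nest, either way round below 0.06 rad and x of test_head in the frame of case_b above 0 m and (x of case_a in the frame of rack_bed between -0.03 and 0.03 m and y of case_a in the frame of rack_bed between -0.145 and 0.145 m and z of case_a in the frame of rack_bed between -0.004 and 0.004 m and angle between the z axis of case_a and the z axis of rack_bed, either way round below 0.08 rad) and (x of case_c in the frame of rack_bed between -0.03 and 0.03 m and y of case_c in the frame of rack_bed between -0.145 and 0.145 m and z of case_c in the frame of rack_bed between -0.004 and 0.004 m and angle between the z axis of case_c and the z axis of rack_bed, either way round below 0.08 rad)) or (x of case_c in the frame of nest between -0.003 and 0.003 m and y of case_c in the frame of nest between -0.006 and 0.006 m and z of case_c in the frame of nest between -0.004 and 0.004 m and angle between the z axis of case_c and the z axis of nest, either way round below 0.06 rad and x of test_head in the frame of case_c above 0 m and (x of case_a in the frame of rack_bed between -0.03 and 0.03 m and y of case_a in the frame of rack_bed between -0.145 and 0.145 m and z of case_a in the frame of rack_bed between -0.004 and 0.004 m and angle between the z axis of case_a and the z axis of rack_bed, either way round below 0.08 rad) and (x of case_b in the frame of rack_bed between -0.03 and 0.03 m and y of case_b in the frame of rack_bed between -0.145 and 0.145 m and z of case_b in the frame of rack_bed between -0.004 and 0.004 m and angle between the z axis of case_b and the z axis of rack_bed, either way round below 0.08 rad))) and linear speed of each of case_a, case_b, case_c below 0.02 m/s); the robot touches nothing.
It fails at once if a case is dropped (from over about 12 mm) or slammed into the nest ((z of case_a in the frame of nest between 0.004 and 0.02 m and horizontal distance between case_a and nest below 0.03 m and linear speed of case_a above 0.4 m/s) or (z of case_b in the frame of nest between 0.004 and 0.02 m and horizontal distance between case_b and nest below 0.03 m and linear speed of case_b above 0.4 m/s) or (z of case_c in the frame of nest between 0.004 and 0.02 m and horizontal distance between case_c and nest below 0.03 m and linear speed of case_c above 0.4 m/s)).
It fails at once if a bystander is moved by more than 25 mm (distance of any of cutters, board, flux_pot, solder_reel, tip_cleaner from where it was at the start of the episode above 0.025 m).
It also fails if it takes over 72 s, if anything falls off the work surface, if the arm or the gripper's body presses on something with over 40 N, if the wrist force passes 120 N, or if a joint passes its speed limit or range.

## Working session

There is one attempt and no reset: what is moved stays moved. The work goes in short steps, Python scripts to look and compute and a tool call to move; the robot and the scene stay as the last step left them, time stands still between calls to the robot, and variables do not carry over. Pictures are saved under pics/ and viewed, at most 10 in all, crops included, and the job is handed in when it is done.

Besides the shell and the picture viewer there is one more tool, called as name(argument=value, ...), one argument or row to a line, values as JSON. play_rows: Moves the arm, as the interface text tells. Its arguments: {"type":"object","properties":{"targets":{"type":"array"},"fingers":{"type":"number"},"newtons":{"type":"number"}},"required":["targets"]}

```bash
mkdir -p pics
python3 - <<'E'
from plant import telemetry, viewer
import cv2, numpy as np
o=telemetry.get_obs(); print({k:np.round(v,3) for k,v in o.items()})
for n in ("top","side"):
    c=viewer.camera(n); cv2.imwrite(f"pics/{n}0.png",cv2.resize(c["img"][:,:,::-1],(800,500),interpolation=cv2.INTER_CUBIC)); 
    cv2.imwrite(f"pics/raw_{n}0.png",c["img"][:,:,::-1])
    print(n,c["K"].tolist(),c["k1"],c["R"].round(4).tolist(),c["t"].round(4).tolist())
E
```

```text
{'time_s': np.float64(0.0), 'joint_positions': array([-1.211,  0.32 ,  1.566,  0.   ,  1.257, -0.02 ]), 'qd': array([-0.001, -0.002, -0.   ,  0.001, -0.001,  0.001]), 'tau': array([-2.0000e-03, -4.1553e+01, -2.3416e+01, -0.0000e+00,  8.0000e-03,
       -0.0000e+00]), 'tool_pos': array([ 0.213, -0.534,  0.211]), 'eef_rot': array([ 0.982,  0.189, -0.   , -0.001]), 'force': array([ 0.317, -0.583, -0.566]), 'moment': array([-0.014, -0.042, -0.007]), 'grasp_force': np.float64(0.0), 'gripper_width': np.float64(0.086)}
top [[406.284269470947, 0.0, 317.90513954805823], [0.0, 406.284269470947, 198.9040480414025], [0.0, 0.0, 1.0]] -0.08412681057870135 [[-0.0039, -0.9997, -0.0241], [-0.9992, 0.0048, -0.0389], [0.039, 0.024, -0.999]] [0.082, 0.5564, 0.9949]
side [[472.53422690737625, 0.0, 316.3122932174298], [0.0, 472.53422690737625, 195.42966500765465], [0.0, 0.0, 1.0]] -0.09280487575234073 [[0.9998, -0.0174, -0.0062], [-0.016, -0.6395, -0.7686], [0.0094, 0.7686, -0.6397]] [-0.5625, 0.087, 1.1332]
```

View pics/top0.png

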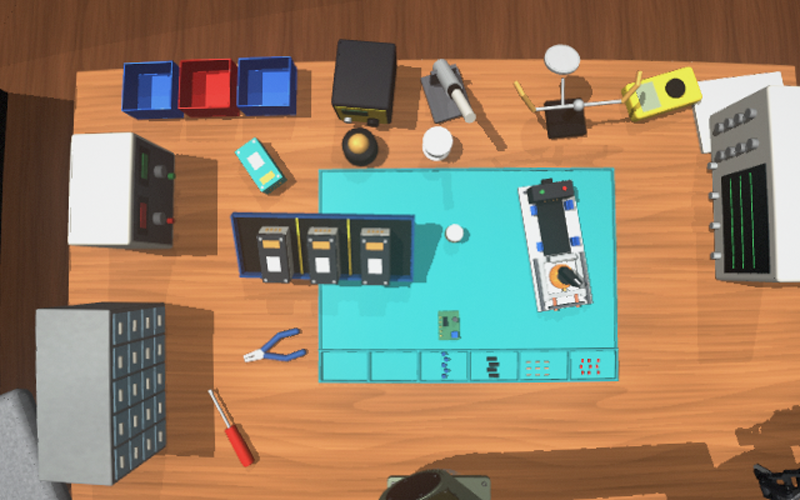

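View pics/side0.png

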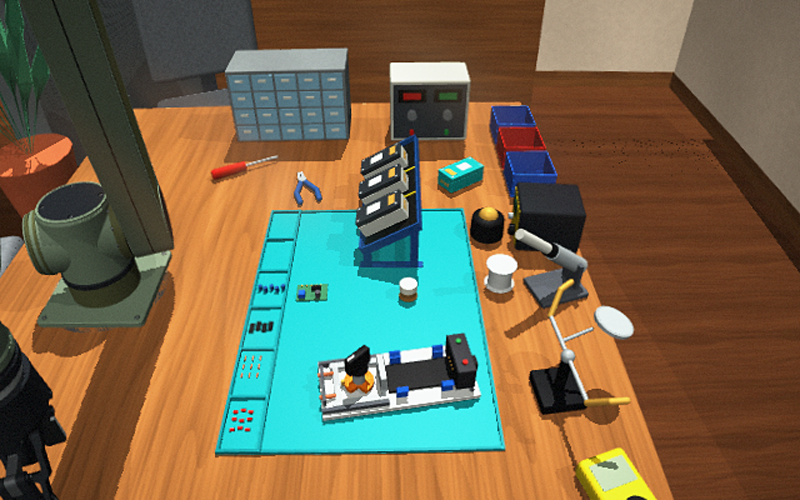

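The top view shows three dark-lidded grey cases on the blue rack, at about (274,254), (323,254) and (375,255) in the enlarged picture. The turquoise look-alike at (262,165) is off the rack and is not meant. The jig is at about (555,245), with its knob at (570,277) and head at (552,190). Next I'll look at enlarged crops.

Run:
```python
import cv2, numpy as np
def crop(n,x0,y0,w,h,s):
    im=cv2.imread(f"pics/raw_{n}0.png")[y0:y0+h,x0:x0+w]
    im=cv2.resize(im,None,fx=s,fy=s,interpolation=cv2.INTER_CUBIC)
    for i in range(0,w,10):
        cv2.line(im,(i*s,0),(i*s,8 if (x0+i)%50 else 20),(0,0,255),1)
        if (x0+i)%20==0: cv2.putText(im,str(x0+i),(i*s,18),0,.35,(0,0,255),1)
    for i in range(0,h,10):
        cv2.line(im,(0,i*s),(8,i*s),(0,0,255),1)
        if (y0+i)%20==0: cv2.putText(im,str(y0+i),(8,i*s+4),0,.35,(0,0,255),1)
    return im
cv2.imwrite("pics/A.png",crop("top",180,160,160,80,5))
a=crop("top",405,140,80,120,5); b=crop("side",275,100,70,120,5)
cv2.imwrite("pics/B.png",np.hstack([a,b]))
cv2.imwrite("pics/C.png",crop("side",250,260,140,80,5))
```

```text
(no output)
```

View pics/A.png

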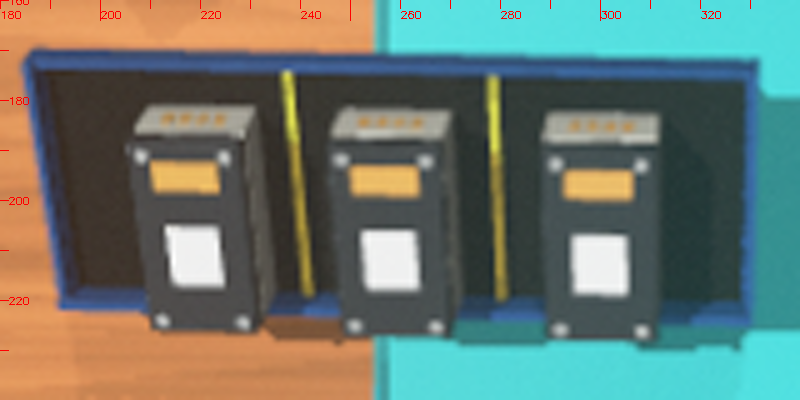

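View pics/B.png

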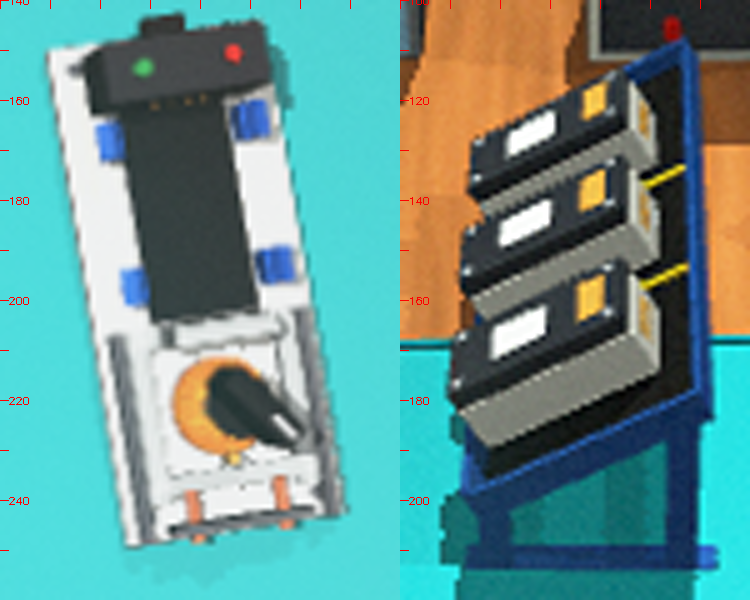

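View pics/C.png

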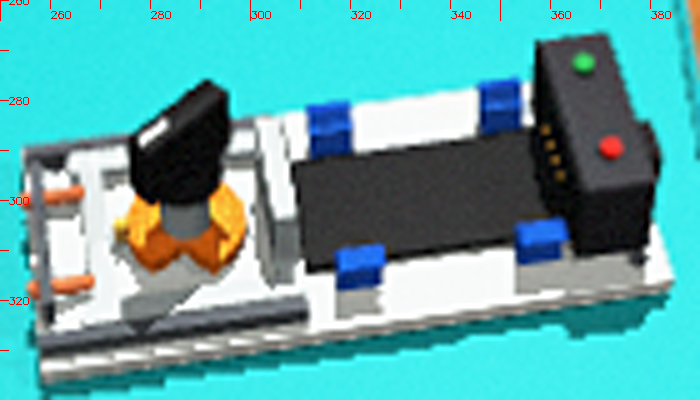

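The crops show three alike cases on the rack (top-view lids at raw px (218,207), (258,207), (300,208)), all contacts uphill and grey with dark lids, which matches the description. On the jig, the guides are at raw top px (427,169), (455,164), (432,197) and (460,193), with the cam at (448,221). I'll fit poses from these.

```bash
cat > h.py <<'E'
import numpy as np, cv2
from scipy.spatial.transform import Rotation as Ro
from scipy.optimize import least_squares
CAM={}
def cams():
    from plant import viewer
    import json,os
    if not os.path.exists('cam.json'):
        d={n:{k:(np.array(v).tolist()) for k,v in viewer.camera(n).items() if k!='img'} for n in('top','side')}
        json.dump(d,open('cam.json','w'))
    return json.load(open('cam.json'))
CAM=cams()
def proj(n,X):
    c=CAM[n]; p=np.asarray(X)@np.array(c['R']).T+np.array(c['t']); s=p[:,:2]/p[:,2:]
    s=s*(1+c['k1']*(s**2).sum(1,keepdims=True)); K=np.array(c['K'])
    return s*K[0,0]+K[:2,2]
E
python3 - <<'E'
from h import *
A=lambda *p:np.array([(180+x/5,160+y/5) for x,y in p])
L=[(50,26,0),(50,-26,0),(50,26,40),(50,-26,40),(-50,26,40),(-50,-26,40)]
L=np.array(L)/1000
T=[A((148,107),(256,107),(135,136),(247,137),(148,330),(256,332)),A((342,109),(450,110),(333,137),(448,138),(346,335),(452,337)),A((548,113),(660,115),(543,141),(659,142),(545,338),(659,340))]
B=lambda *p:np.array([(275+(x-400)/5,100+y/5) for x,y in p])
Sl=np.array([(-50,-26,40),(50,-26,40),(50,26,40),(-50,26,40),(-50,-26,0),(50,-26,0)])/1000
# side view: near edge is the low-y side
S=[B((472,193),(632,118),(612,72),(470,143)),B((465,297),(632,205),(612,158),(460,233)),B((458,405),(632,312),(605,258),(455,330),(490,448),(660,356))]
def cs(p,L): return Ro.from_euler('ZY',[p[3],-np.pi/6]).apply(L)+p[:3]
for i in range(3):
    f=lambda p:np.r_[(proj('top',cs(p,L))-T[i]).ravel(),(proj('side',cs(p,Sl[:len(S[i])]))-S[i]).ravel()]
    r=least_squares(f,[.55,.2-.1*i,.15,0],loss='soft_l1')
    print('case',i,r.x.round(4),'rms',np.sqrt((r.fun**2).mean()).round(2))
# joint
o=Ro.from_euler('Y',-np.pi/6)
def F(p):
    out=[]
    R=Ro.from_euler('ZY',[p[3],-np.pi/6])
    for i in range(3):
        q=R.apply([-.009,p[4+i],0])+p[:3]; q=np.r_[q,p[3]]
        out+=[(proj('top',cs(q,L))-T[i]).ravel(),(proj('side',cs(q,Sl[:len(S[i])]))-S[i]).ravel()]
    return np.concatenate(out)
r=least_squares(F,[.55,.1,.1,0,.094,0,-.094],loss='soft_l1');print('rack',r.x.round(4),np.sqrt((r.fun**2).mean()))
# jig: x,y,yaw, g, hw(head), 
C=lambda *p:np.array([(250+x/5,260+y/5) for x,y in p])
J=lambda *p:np.array([(405+x/5,140+y/5) for x,y in p])
tg=J((110,143),(252,120),(135,287),(277,266)); sg=C((500,107),(542,243),(328,130),(360,268))
cam=J((215,405)); hs=C((537,40),(590,190)); jf=C((295,172))
def G(p):
    R=Ro.from_euler('Z',p[2]); w=lambda X:R.apply(np.array(X))+[p[0],p[1],0.001]
    g=p[3]; gz=.030
    P=[(.036,g,gz),(.036,-g,gz),(-.036,g,gz),(-.036,-g,gz)]
    return np.r_[(proj('top',w(P))-tg).ravel(),(proj('side',w(P))-sg).ravel(),(proj('top',w([(-.1,0,.045)]))-cam).ravel(),
      (proj('side',w([(.05,p[4],.0585),(.05,-p[4],.0585)]))-hs).ravel()]
r=least_squares(G,[.55,-.25,.1,.038,.03],loss='soft_l1');print('jig',r.x.round(4),r.fun.round(1))
# bystanders
def back(n,u,z):
    return least_squares(lambda q:(proj(n,[[q[0],q[1],z]])-[u]).ravel(),[.5,0]).x.round(3)
print('flux',back('top',(364,186),.03),'reel',back('top',(350,114),.05),'cleaner',back('top',(288,117),.06),'board',back('top',(360,259),.01))
print('knobtop',back('top',(450.5,221),.087))
E
```

```text
case 0 [ 0.5546  0.3041  0.0634 -0.0343] rms 1.04
case 1 [ 0.5526  0.2122  0.064  -0.0051] rms 1.01
case 2 [ 0.5506  0.1171  0.0686 -0.0167] rms 1.32
rack [ 0.5592  0.1529  0.07   -0.0206  0.15    0.0585 -0.0354] 1.1983826835821114
jig [ 0.5994 -0.2292  0.1466  0.0357  0.039 ] [ 0.6 -0.5  0.8 -0.2  0.4 -0.1  0.6 -0.3  0.3 -2.  -0.2 -1.5  0.4 -2.
 -0.  -1.4  4.8  0.2 -0.2  0.2 -1.5  0.4]
flux [ 0.587 -0.033] reel [0.76  0.001] cleaner [0.751 0.149] board [ 0.408 -0.024]
knobtop [ 0.502 -0.226]
```

```bash
cat >> h.py <<'E'
JIGZ=.001
def pose(x,y,z,yaw,pitch=0):
    "tool pose, pitch (deg)>0 = approach square to a bed rising away"
    return np.array([x,y,z]),Ro.from_euler('ZY',[yaw,-np.radians(pitch)])*Ro.from_matrix(np.diag([1.,-1,-1]))
def plan(p,R,verb=True):
    "rotation (deg, tool axes) first, then shift in the new tool axes (mm)"
    from plant import telemetry
    o=telemetry.get_obs(); P=np.array(o['tool_pos']); Q=Ro.from_quat(o['eef_rot'])
    rv=np.degrees((Q.inv()*R).as_rotvec()); d=R.inv().apply(p-P)*1000
    print('t',round(float(o['time_s']),2),'turn',rv.round(1),'rows',round(np.linalg.norm(rv)/7.16,1),'| shift',d.round(1),'rows',round(np.linalg.norm(d)/41.7,1),'F',np.round(o['force'],2),'w',round(float(o['gripper_width'])*1000,1),'pos',P.round(4))
E
python3 - <<'E'
from h import *
C=lambda *p:np.array([(250+x/5,260+y/5) for x,y in p])
J=lambda *p:np.array([(405+x/5,140+y/5) for x,y in p])
tg=J((110,143),(252,120),(135,287),(277,266)); sg=C((500,107),(542,243),(328,130),(360,268))
tp=J((50,53),(128,547),(345,512)); sp=C((42,366),(672,280)); hs=C((537,40),(590,190))
def w(p,X): return Ro.from_euler('Z',p[2]).apply(np.array(X))+[p[0],p[1],JIGZ]
def G(p):
    g=p[3]; gz=.030; a=p[5]
    P=[(.036,g,gz),(.036,-g,gz),(-.036,g,gz),(-.036,-g,gz)]
    return np.r_[(proj('top',w(p,P))-tg).ravel(),(proj('side',w(p,P))-sg).ravel(),
      (proj('side',w(p,[(.05,p[4],.0585),(.05,-p[4],.0585)]))-hs).ravel(),
      (proj('top',w(p,[(a+.125,.055,.012),(a-.125,.055,.012),(a-.125,-.055,.012)]))-tp).ravel(),
      (proj('side',w(p,[(a-.125,-.055,.012),(a+.125,-.055,.012)]))-sp).ravel()]
r=least_squares(G,[.6,-.23,.15,.038,.03,-.02],loss='soft_l1');p=r.x;print('jig',p.round(4),r.fun.round(1))
out=[]
for n,(x0,y0,ww,hh) in (('top',(405,140,80,120)),('side',(250,250,140,110))):
    s=5 if n=='top' else 2.8
    im=cv2.resize(cv2.imread(f'pics/raw_{n}0.png')[y0:y0+hh,x0:x0+ww],None,fx=s,fy=s,interpolation=cv2.INTER_CUBIC)
    def dr(X,c):
        q=((proj(n,w(p,X))-[x0,y0])*s).astype(int); cv2.polylines(im,[q.reshape(-1,1,2)],True,c,1)
    dr([(.05,.03,.0185),(.05,-.03,.0185),(-.058,-.03,.0185),(-.058,.03,.0185)],(0,255,0))
    for k,c in ((.0,(0,0,255)),(.3,(255,0,255))):
        b=Ro.from_euler('Z',.75-k).apply([(.022,.007,0),(.022,-.007,0),(-.022,-.007,0),(-.022,.007,0)])+[-.1,0,0]
        for z in ((.055,.089) if k==0 else (.089,)): dr(b+[0,0,z],c)
    if n=='side': im=cv2.copyMakeBorder(im,0,600-im.shape[0],0,0,cv2.BORDER_CONSTANT)
    out.append(im)
cv2.imwrite('pics/D.png',np.hstack(out))
plan(*pose(.5506-.11,.117,.0686+.15,-.0167,30))
E
```

```text
jig [ 0.5993 -0.2289  0.1461  0.0357  0.039  -0.0379] [ 0.5 -0.4  0.6 -0.2  0.2 -0.1  0.5 -0.3  0.3 -2.1 -0.3 -1.6  0.3 -2.1
 -0.1 -1.5 -0.2  0.  -1.6  0.3 -0.3 -0.7  0.1  0.2  0.2  0.4 -0.3  1.7
  0.7  0.7]
t 0.2 turn [-6.  29.6 22.2] rows 5.2 | shift [ 191.  -654.5  102.4] rows 16.5 F [0.26 0.65 0.02] w 85.5 pos [ 0.2131 -0.5337  0.2118]
```

View pics/D.png

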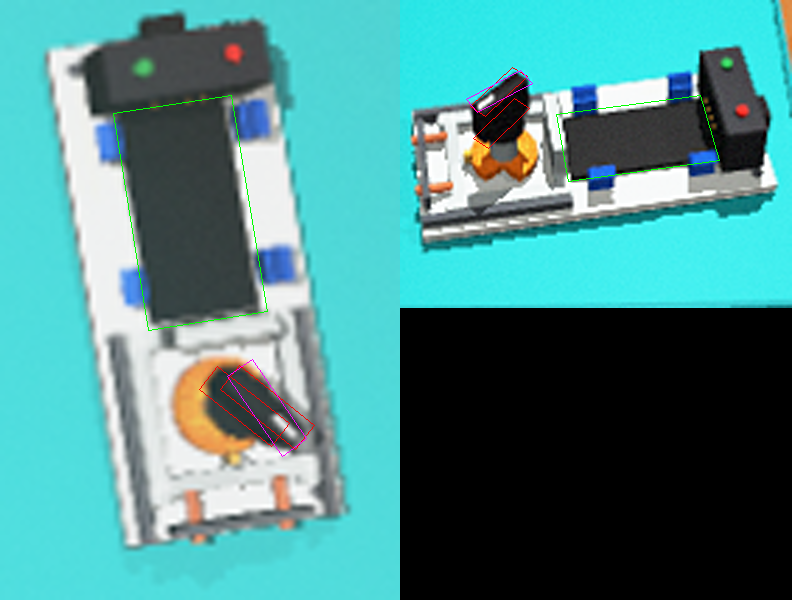

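The overlay matches the jig well: nest outline at top px (115–265, 97–330) and knob bar between the red and magenta outlines (about 0.1 rad). I'm setting out towards the rightmost case.

play_rows(
  targets=[
    [[0, 0, 0], [-1, 4.9, 3.7]],
    [[0, 0, 0], [-1, 4.9, 3.7]],
    [[0, 0, 0], [-1, 4.9, 3.7]],
    [[0, 0, 0], [-1, 4.9, 3.7]],
    [[0, 0, 0], [-1, 4.9, 3.7]],
    [[0, 0, 0], [-1, 4.9, 3.7]],
    [[11, -38, 0], [0, 0, 0]],
    [[11, -38, 0], [0, 0, 0]],
    [[11, -38, 0], [0, 0, 0]],
    [[11, -38, 0], [0, 0, 0]],
  ],
  fingers=0,
)

```text
time_s: 1.03
tool_pos: [0.2537, -0.3811, 0.2336]
eef_rot: [0.966, -0.009, 0.257, 0.003]
force: [1.1, -0.3, 1.1]
gripper_width: 0.0853
grasp_force: 0.0
```

play_rows(
  targets=[
    [[11, -38, 0], [0, 0, 0]],
    [[11, -38, 0], [0, 0, 0]],
    [[11, -38, 0], [0, 0, 0]],
    [[11, -38, 0], [0, 0, 0]],
    [[11, -38, 0], [0, 0, 0]],
    [[11, -38, 0], [0, 0, 0]],
    [[11, -38, 0], [0, 0, 0]],
    [[11, -38, 0], [0, 0, 0]],
    [[11, -38, 0], [0, 0, 0]],
    [[11, -38, 0], [0, 0, 0]],
  ],
)

```text
time_s: 1.87
tool_pos: [0.3461, -0.0395, 0.2821]
eef_rot: [0.967, -0.008, 0.254, 0.003]
force: [0.3, -0.6, -0.1]
gripper_width: 0.0854
grasp_force: 0.0
```

```bash
cat >> h.py <<'E'
CASE=[(.5546,.3041,.0645,-.02),(.5526,.2122,.0655,-.02),(.5506,.1171,.0665,-.02)]
def over(i,h):
    x,y,z,yaw=CASE[i]; n=Ro.from_euler('ZY',[yaw,-np.pi/6]).apply([0,0,h])
    return pose(*(np.array([x,y,z])+n),yaw,30)
E
python3 -c "
from h import *
plan(*over(2,.14))"
```

```text
t 1.87 turn [0.  0.6 0.2] rows 0.1 | shift [  66.6 -160.6  147.4] rows 5.5 F [ 0.34 -0.64 -0.11] w 85.4 pos [ 0.3461 -0.0395  0.2821]
```

play_rows(
  targets=[
    [[15, -38, 0], [0, 0, 0]],
    [[15, -38, 0], [0, 0, 0]],
    [[15, -38, 0], [0, 0, 0]],
    [[10, -35, 20], [0, 0, 0]],
    [[5, -10, 40], [0, 0, 0]],
    [[0, 0, 40], [0, 0, 0]],
    [[0, 0, 30], [0, 0, 0]],
    [[0, 0, 0], [0, 0, 0]],
    [[0, 0, 0], [0, 0, 0]],
  ],
)

```text
time_s: 2.62
tool_pos: [0.4535, 0.0858, 0.1885]
eef_rot: [0.969, -0.008, 0.248, 0.004]
force: [-0.1, 0.1, 0.8]
gripper_width: 0.0856
grasp_force: 0.0
```

Run:
```python
from h import *
from plant import viewer
plan(*over(2,.14)); plan(*over(2,.024))
c=viewer.camera('side')['img'][:,:,::-1]; t=viewer.camera('top')['img'][:,:,::-1]
a=cv2.resize(c[70:220,230:380],None,fx=2.66,fy=2.66,interpolation=cv2.INTER_CUBIC)
b=cv2.resize(t[120:270,220:370],None,fx=2.66,fy=2.66,interpolation=cv2.INTER_CUBIC)
cv2.imwrite('pics/E.png',np.hstack([a,b]))
```

```text
t 2.62 turn [0.1 1.3 0.2] rows 0.2 | shift [ 22.6 -33.2  13.9] rows 1.0 F [-0.14  0.15  0.84] w 85.6 pos [0.4535 0.0858 0.1885]
t 2.62 turn [0.1 1.3 0.2] rows 0.2 | shift [ 22.6 -33.2 129.9] rows 3.3 F [-0.14  0.15  0.84] w 85.6 pos [0.4535 0.0858 0.1885]
```

View pics/E.png

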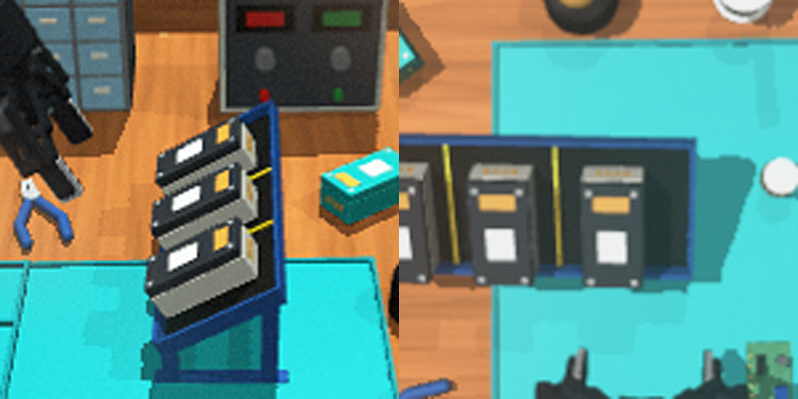

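The view shows the gripper below and left of the right case in the top crop (tips at (578,355) and (710,355)), square to the slope. I'll shift over the case.

play_rows(
  targets=[
    [[0, 0, 0], [0, 1.3, 0]],
    [[11.3, -16.6, 0], [0, 0, 0]],
    [[11.3, -16.6, 0], [0, 0, 0]],
    [[0, 0, 20], [0, 0, 0]],
    [[0, 0, 0], [0, 0, 0]],
    [[0, 0, 0], [0, 0, 0]],
  ],
)

```text
time_s: 3.22
tool_pos: [0.4841, 0.1183, 0.1852]
eef_rot: [0.965, -0.008, 0.261, 0.003]
force: [-0.4, 0.3, 0.1]
gripper_width: 0.0853
grasp_force: 0.0
```

Run:
```python
from h import *
from plant import viewer
plan(*over(2,.024))
c=viewer.camera('side')['img'][:,:,::-1]; t=viewer.camera('top')['img'][:,:,::-1]
a=cv2.resize(c[70:220,230:380],None,fx=2.66,fy=2.66,interpolation=cv2.INTER_CUBIC)
b=cv2.resize(t[120:270,220:370],None,fx=2.66,fy=2.66,interpolation=cv2.INTER_CUBIC)
cv2.imwrite('pics/F.png',np.hstack([a,b]))
```

```text
t 3.22 turn [ 0.  -0.3  0.1] rows 0.0 | shift [-1.70e+00 -1.00e-01  1.12e+02] rows 2.7 F [-0.4   0.27  0.11] w 85.3 pos [0.4841 0.1183 0.1852]
```

View pics/F.png

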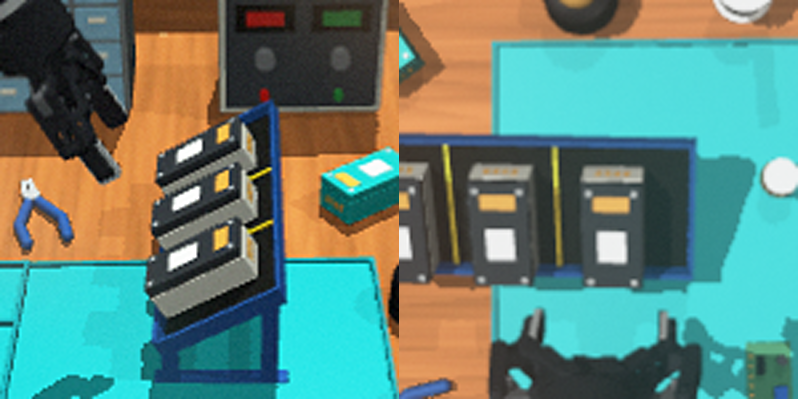

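Tips at (536,315) and (664,315) in the top crop are centred on the right case to within about 4 mm. Going down along the tool axis with a small y correction.

play_rows(
  targets=[
    [[-1, 3, 35], [0, 0, 0]],
    [[0, 0, 35], [0, 0, 0]],
    [[0, 0, 20], [0, 0, 0]],
    [[0, 0, 10], [0, 0, 0]],
    [[0, 0, 6], [0, 0, 0]],
    [[0, 0, 6], [0, 0, 0]],
    [[0, 0, 0], [0, 0, 0]],
    [[0, 0, 0], [0, 0, 0]],
  ],
)

```text
time_s: 3.98
tool_pos: [0.5399, 0.1141, 0.0875]
eef_rot: [0.965, -0.008, 0.261, 0.003]
force: [-0.5, -0.8, -0.1]
gripper_width: 0.0856
grasp_force: 0.0
```

play_rows(
  targets=[
    [[0, 0, 0], [0, 0, 0]],
    [[0, 0, 0], [0, 0, 0]],
    [[0, 0, 0], [0, 0, 0]],
    [[0, 0, 0], [0, 0, 0]],
    [[0, 0, 0], [0, 0, 0]],
    [[0, 0, 0], [0, 0, 0]],
  ],
  fingers=1,
  newtons=45,
)

```text
time_s: 4.48
tool_pos: [0.5398, 0.1146, 0.0869]
eef_rot: [0.965, -0.008, 0.261, 0.003]
force: [0.0, -0.6, -0.0]
gripper_width: 0.0125
grasp_force: 0.0
```

```bash
python3 -c "
from h import *
plan(*over(2,.024))"
```

```text
t 4.48 turn [ 0.  -0.2  0.2] rows 0.0 | shift [-0.9 -2.8 -1. ] rows 0.1 F [ 0.01 -0.59 -0.04] w 12.5 pos [0.5398 0.1146 0.0869]
```

Run:
```python
from h import *
from plant import viewer
c=viewer.camera('side')['img'][:,:,::-1]; t=viewer.camera('top')['img'][:,:,::-1]
cv2.imwrite('pics/raw_s1.png',c); cv2.imwrite('pics/raw_t1.png',t)
a=cv2.resize(c[80:220,260:360],None,fx=4,fy=4,interpolation=cv2.INTER_CUBIC)
b=cv2.resize(t[140:280,230:330],None,fx=4,fy=4,interpolation=cv2.INTER_CUBIC)
cv2.imwrite('pics/G.png',np.hstack([a,b]))
```

```text
(no output)
```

View pics/G.png

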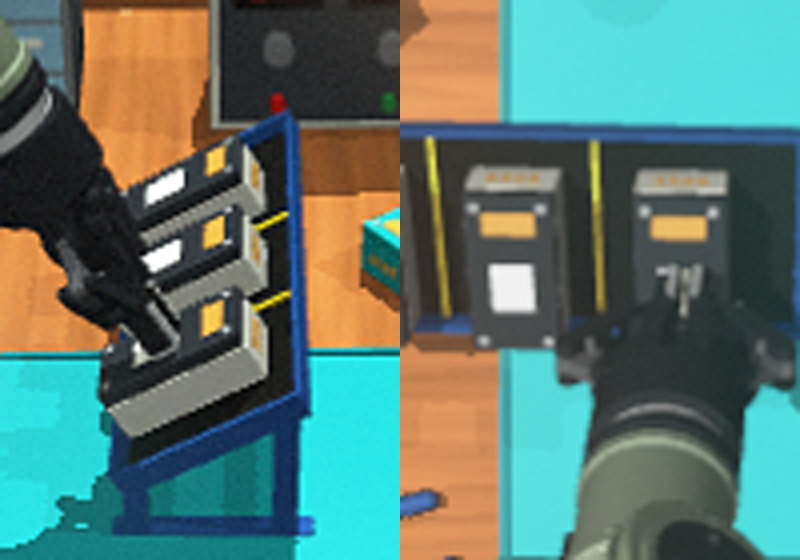

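Run:
```python
from h import *
P,R=over(2,.024); P=np.array([.5398,.1146,.0869])
for d in (-.02,0,.019):
    X=[P+R.apply([0,0,d])]; print(d,proj('top',X),proj('side',X))
q=lambda a:least_squares(lambda X:np.r_[(proj('top',[X])-a[0]).ravel(),(proj('side',[X])-a[1]).ravel()],[.55,.1,.1])
r=q([(301,214),(303,166)]);print('tip',r.x.round(4),r.fun.round(1))
print('exp tip',(P+R.apply([0,0,.019])).round(4))
# case 2 lid corners triangulated: top A, side B
A=lambda x,y:(180+x/5,160+y/5); B=lambda x,y:(275+(x-400)/5,100+y/5)
for nm,a,b in (('hi-near',(659,142),(632,312)),('hi-far',(543,141),(605,258)),('lo-near',(659,340),(458,405)),('lo-far',(545,338),(455,330)),('hi-near-bot',(660,115),(660,356))):
    r=q([A(*a),B(*b)]);print(nm,r.x.round(4),r.fun.round(1))
```

```text
-0.02 [[301.32047711 209.34084709]] [[301.88490419 164.8834929 ]]
0 [[301.88690628 205.08192149]] [[306.09665564 170.52460216]]
0.019 [[302.40575272 201.18265247]] [[310.02657923 175.78865692]]
tip [0.5253 0.1161 0.0995] [-0.1 -2.6 -2.9  0.1]
exp tip [0.5493 0.1144 0.0704]
hi-near [0.5761 0.0901 0.1285] [-0.  -0.4 -0.4  0. ]
hi-far [0.5713 0.1413 0.1253] [ 0.1  2.2  2.5 -0.2]
lo-near [0.489  0.0927 0.072 ] [-0. -1. -1.  0.]
lo-far [0.4883 0.145  0.0795] [-0.  -0.1 -0.1  0. ]
hi-near-bot [0.5899 0.0907 0.1017] [-0.  -0.3 -0.3  0. ]
```

Run:
```python
from h import *
_,R=pose(0,0,0,-.02,30)
P=np.array([.4841,.1183,.1852])
for d in (-.03,-.02,-.01,0,.006,.019):
    X=P+R.apply([[0,-.043,d],[0,.043,d]]); print(d,proj('top',X).round(1).tolist(),proj('side',X).round(1).tolist())
q=lambda a:least_squares(lambda X:np.r_[(proj('top',[X])-a[0]).ravel(),(proj('side',[X])-a[1]).ravel()],[.55,.1,.1])
r=q([(319.2,237),(274.4,137)]); print(r.x,r.fun, R.inv().apply(r.x-P))
from plant import telemetry
o=telemetry.get_obs(); print({k:np.round(v,3) for k,v in o.items()})
```

```text
-0.03 [[274.4, 238.8], [317.7, 239.6]] [[275.9, 117.6], [273.2, 137.1]]
-0.02 [[275.0, 236.1], [317.8, 236.9]] [[278.2, 120.7], [275.7, 140.3]]
-0.01 [[275.6, 233.4], [317.9, 234.1]] [[280.4, 123.8], [278.1, 143.5]]
0 [[276.2, 230.8], [318.1, 231.5]] [[282.7, 126.9], [280.5, 146.7]]
0.006 [[276.6, 229.2], [318.2, 229.9]] [[284.0, 128.7], [281.9, 148.6]]
0.019 [[277.3, 225.9], [318.4, 226.6]] [[286.9, 132.6], [285.0, 152.6]]
[0.47253411 0.07243025 0.21346132] [ 0.02941342  0.51221678  0.58250027 -0.00401061] [ 0.00491074  0.04609188 -0.02979814]
{'time_s': np.float64(4.583), 'joint_positions': array([ 0.279,  0.241,  2.207, -0.684,  0.238,  2.498]), 'qd': array([ 0.001,  0.002, -0.001,  0.001, -0.   ,  0.001]), 'tau': array([ 2.0000e-03, -3.0729e+01, -1.6940e+01, -4.0200e-01, -1.2740e+00,
       -0.0000e+00]), 'tool_pos': array([0.54 , 0.115, 0.087]), 'eef_rot': array([ 0.965, -0.008,  0.261,  0.003]), 'force': array([-0.584,  0.527, -0.05 ]), 'moment': array([-0.012,  0.205,  0.038]), 'grasp_force': np.float64(0.0), 'gripper_width': np.float64(0.0)}
```

The picture shows the shut fingers standing on or over the lid at top-crop (685,300). The case fit looks right, but both looks put the visible fingertips about 35 mm short of the stated TCP along the tool axis. I'll back off, open, and go deeper by that much in small steps.

play_rows(
  targets=[
    [[0, 0, -20], [0, 0, 0]],
    [[0, 0, -20], [0, 0, 0]],
    [[0, 0, 0], [0, 0, 0]],
    [[0, 0, 0], [0, 0, 0]],
    [[0, 0, 0], [0, 0, 0]],
    [[0, 0, 0], [0, 0, 0]],
    [[0, 0, 20], [0, 0, 0]],
    [[0, 0, 20], [0, 0, 0]],
    [[0, 0, 0], [0, 0, 0]],
  ],
  fingers=0,
)

```text
time_s: 5.33
tool_pos: [0.5394, 0.114, 0.0832]
eef_rot: [0.966, -0.008, 0.258, 0.004]
force: [0.2, 0.0, 0.3]
gripper_width: 0.0852
grasp_force: 0.0
```

play_rows(
  targets=[
    [[0, 0, 10], [0, 0, 0]],
    [[0, 0, 8], [0, 0, 0]],
    [[0, 0, 6], [0, 0, 0]],
    [[0, 0, 5], [0, 0, 0]],
    [[0, 0, 0], [0, 0, 0]],
    [[0, 0, 0], [0, 0, 0]],
  ],
)

```text
time_s: 5.83
tool_pos: [0.5559, 0.1125, 0.0656]
eef_rot: [0.966, -0.007, 0.257, 0.001]
force: [-0.4, -0.3, -0.3]
gripper_width: 0.0854
grasp_force: 0.0
```

Run:
```python
from h import *
from plant import viewer
plan(*over(2,.024-.035))
c=viewer.camera('side')['img'][:,:,::-1]; t=viewer.camera('top')['img'][:,:,::-1]
a=cv2.resize(c[80:220,260:360],None,fx=4,fy=4,interpolation=cv2.INTER_CUBIC)
b=cv2.resize(t[140:280,230:330],None,fx=4,fy=4,interpolation=cv2.INTER_CUBIC)
cv2.imwrite('pics/H.png',np.hstack([a,b]))
```

```text
t 5.83 turn [-0.2  0.2  0.2] rows 0.1 | shift [-4.3 -4.5  7.5] rows 0.2 F [-0.37 -0.34 -0.29] w 85.4 pos [0.5559 0.1125 0.0656]
```

View pics/H.png

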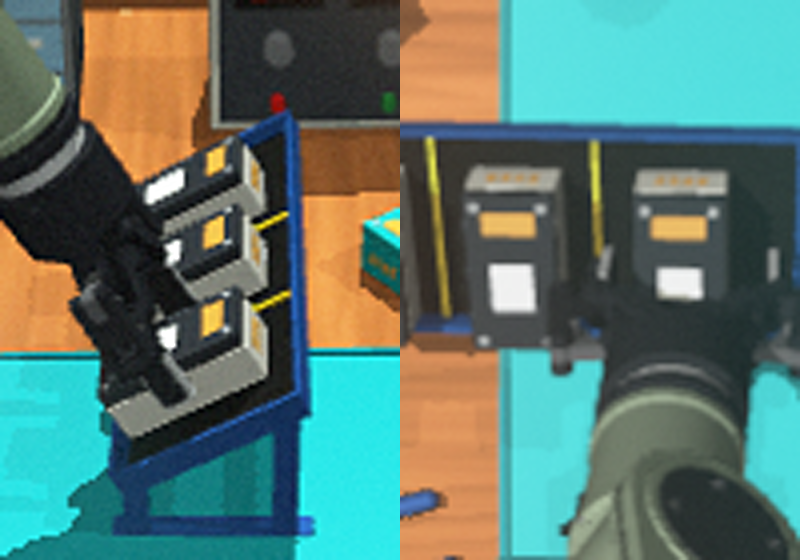

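The fingers now straddle the case: near tip at side-crop (185,395), halfway down its side, with finger mid at top-crop 687 against case 682. That was my tenth picture, so from here I'll work from numbers. Closing now.

play_rows(
  targets=[
    [[0, 0, 3], [0, 0, 0]],
    [[0, 0, 2], [0, 0, 0]],
    [[0, 0, 0], [0, 0, 0]],
    [[0, 0, 0], [0, 0, 0]],
  ],
)

```text
time_s: 6.27
tool_pos: [0.5587, 0.1122, 0.0622]
eef_rot: [0.967, -0.007, 0.256, 0.001]
force: [-0.7, 0.0, 0.4]
gripper_width: 0.0857
grasp_force: 0.0
```

Run:
```python
from h import *
from plant import telemetry
plan(*over(2,.024-.035)); print(np.round(telemetry.get_obs()['joint_positions'],3))
```

```text
t 6.27 turn [-0.3  0.3  0.3] rows 0.1 | shift [-4.9 -4.7  3.1] rows 0.2 F [-0.66  0.03  0.42] w 85.7 pos [0.5587 0.1122 0.0622]
[ 0.255  0.307  2.194 -0.76   0.189  2.557]
```

play_rows(
  targets=[
    [[0, 0, 0], [0, 0, 0]],
    [[0, 0, 0], [0, 0, 0]],
    [[0, 0, 0], [0, 0, 0]],
    [[0, 0, 0], [0, 0, 0]],
    [[0, 0, 0], [0, 0, 0]],
    [[0, 0, 0], [0, 0, 0]],
  ],
  fingers=1,
  newtons=45,
)

```text
time_s: 6.77
tool_pos: [0.5587, 0.1125, 0.0626]
eef_rot: [0.967, -0.007, 0.257, 0.0]
force: [-4.3, 1.6, 5.5]
gripper_width: 0.0514
grasp_force: 47.2
```

play_rows(
  targets=[
    [[0, 0, -6], [0, 0, 0]],
    [[0, 0, -10], [0, 0, 0]],
    [[0, 0, -10], [0, 0, 0]],
    [[0, 0, -10], [0, 0, 0]],
    [[0, 0, -6], [0, 0, 0]],
    [[0, 0, 0], [0, 0, 0]],
    [[0, 0, 0], [0, 0, 0]],
    [[0, 0, 0], [0, 0, 0]],
    [[0, 0, 0], [0, 0, 0]],
    [[0, 0, 0], [0, 0, 0]],
  ],
)

```text
time_s: 7.6
tool_pos: [0.5378, 0.1123, 0.0981]
eef_rot: [0.967, -0.007, 0.256, 0.001]
force: [0.6, -0.7, -1.2]
gripper_width: 0.0515
grasp_force: 47.5
```

Run:
```python
from h import *
from plant import telemetry
plan(*over(2,.024-.035));o=telemetry.get_obs(); print(np.round(o['joint_positions'],3),np.round(o['moment'],2),o['grasp_force'])
```

```text
t 7.6 turn [-0.3  0.4  0.3] rows 0.1 | shift [-4.8 -5.  44.7] rows 1.1 F [ 0.55 -0.74 -1.17] w 51.5 pos [0.5378 0.1123 0.0981]
[ 0.269  0.218  2.191 -0.538  0.269  2.341] [-0.01  0.31 -0.01] 47.46115565299988
```

Only about 1.2 N, so this one is empty. I'm putting it back where it was.

play_rows(
  targets=[
    [[0, 0, 10], [0, 0, 0]],
    [[0, 0, 10], [0, 0, 0]],
    [[0, 0, 10], [0, 0, 0]],
    [[0, 0, 6], [0, 0, 0]],
    [[0, 0, 3], [0, 0, 0]],
    [[0, 0, 2], [0, 0, 0]],
    [[0, 0, 0], [0, 0, 0]],
    [[0, 0, 0], [0, 0, 0]],
  ],
)

```text
time_s: 8.27
tool_pos: [0.5583, 0.1123, 0.0632]
eef_rot: [0.967, -0.007, 0.256, 0.001]
force: [0.5, 0.1, -1.2]
gripper_width: 0.0513
grasp_force: 47.4
```

play_rows(
  targets=[
    [[0, 0, 0], [0, 0, 0]],
    [[0, 0, 0], [0, 0, 0]],
    [[0, 0, 0], [0, 0, 0]],
    [[0, 0, 0], [0, 0, 0]],
    [[0, 0, 0], [0, 0, 0]],
    [[0, 0, -30], [0, 0, 0]],
    [[0, 0, -40], [0, 0, 0]],
    [[0, 0, -40], [0, 0, 0]],
    [[0, 0, -10], [0, 0, 0]],
  ],
  fingers=0,
)

```text
time_s: 9.02
tool_pos: [0.4988, 0.1135, 0.1723]
eef_rot: [0.966, -0.007, 0.26, -0.001]
force: [0.8, 0.9, 0.4]
gripper_width: 0.0854
grasp_force: 0.0
```

Run:
```python
from h import *
from plant import telemetry
P,R=over(1,.11); plan(P,R); plan(P,R*Ro.from_euler('z',180,degrees=True));o=telemetry.get_obs(); print(np.round(o['joint_positions'],3))
```

```text
t 9.02 turn [-0.5 -0.1  0.2] rows 0.1 | shift [ -8.5 -99.7   8.4] rows 2.4 F [0.82 0.9  0.36] w 85.4 pos [0.4988 0.1135 0.1723]
t 9.02 turn [ 1.000e-01 -7.000e-01 -1.798e+02] rows 25.1 | shift [ 8.5 99.7  8.4] rows 2.4 F [0.82 0.9  0.36] w 85.4 pos [0.4988 0.1135 0.1723]
[ 0.301  0.047  2.158 -0.349  0.456  2.162]
```

play_rows(
  targets=[
    [[0, -5, 0], [0, 0, -7]],
    [[0, 0, 0], [0, 0, -7]],
    [[0, 0, 0], [0, 0, -7]],
    [[0, 0, 0], [0, 0, -7]],
    [[0, 0, 0], [0, 0, -7]],
    [[0, 0, 0], [0, 0, -7]],
    [[0, 0, 0], [0, 0, -7]],
    [[0, 0, 0], [0, 0, -7]],
    [[0, 0, 0], [0, 0, -7]],
    [[0, 0, 0], [0, 0, -7]],
  ],
)

```text
time_s: 9.85
tool_pos: [0.4987, 0.1177, 0.1668]
eef_rot: [0.794, 0.551, 0.209, 0.148]
force: [-0.5, -0.7, -0.4]
gripper_width: 0.0854
grasp_force: 0.0
```

play_rows(
  targets=[
    [[0, 0, 0], [0, 0, -7]],
    [[0, 0, 0], [0, 0, -7]],
    [[0, 0, 0], [0, 0, -7]],
    [[0, 0, 0], [0, 0, -7]],
    [[0, 0, 0], [0, 0, -7]],
    [[0, 0, 0], [0, 0, -7]],
    [[0, 0, 0], [0, 0, -7]],
    [[0, 0, 0], [0, 0, -7]],
    [[0, 0, 0], [0, 0, -7]],
    [[0, 0, 0], [0, 0, -7]],
  ],
)

```text
time_s: 10.68
tool_pos: [0.4987, 0.1177, 0.1668]
eef_rot: [0.334, 0.907, 0.086, 0.241]
force: [-0.6, -0.4, 0.4]
gripper_width: 0.0853
grasp_force: 0.0
```

play_rows(
  targets=[
    [[0, 0, 0], [0, 0, -7]],
    [[0, 0, 0], [0, 0, -7]],
    [[0, 0, 0], [0, 0, -7]],
    [[0, 0, 0], [0, 0, -7]],
    [[0, 0, 0], [0, 0, -7]],
    [[0, 0, 0], [0, 0, -5]],
    [[0, 0, 0], [0, 0, 0]],
    [[0, 0, 0], [0, 0, 0]],
  ],
)

```text
time_s: 11.35
tool_pos: [0.4987, 0.1177, 0.167]
eef_rot: [0.008, 0.967, -0.001, 0.256]
force: [0.3, -0.3, 0.1]
gripper_width: 0.0853
grasp_force: 0.0
```

```bash
cat >> h.py <<'E'
G=[(.5626,.302,.0625),(.5607,.210,.0625)]
HALF=Ro.from_euler('z',180,degrees=True)
def grab(i,h=0):
    P,R=pose(*G[i],-.02,30); R=R*HALF
    return P-R.apply([0,0,h]),R
E
python3 - <<'E'
from h import *
from plant import telemetry
plan(*grab(1,.11));o=telemetry.get_obs(); print(np.round(o['joint_positions'],3))
E
```

```text
t 11.35 turn [ 0.3 -0.3  0.1] rows 0.1 | shift [ 0.2 93.5 10.5] rows 2.3 F [ 0.28 -0.27  0.08] w 85.3 pos [0.4987 0.1177 0.167 ]
[ 0.313  0.058  2.158 -0.365  0.456 -0.951]
```

play_rows(
  targets=[
    [[0, 31, 0], [0, 0, 0]],
    [[0, 31, 0], [0, 0, 0]],
    [[0, 31, 0], [0, 0, 0]],
    [[0, 0, 25], [0, 0, 0]],
    [[0, 0, 25], [0, 0, 0]],
    [[0, 0, 0], [0, 0, 0]],
    [[0, 0, 0], [0, 0, 0]],
  ],
)

```text
time_s: 11.93
tool_pos: [0.5243, 0.2102, 0.1227]
eef_rot: [0.007, 0.967, -0.001, 0.255]
force: [-1.2, 0.7, 1.2]
gripper_width: 0.0854
grasp_force: 0.0
```

Run:
```python
from h import *
from plant import telemetry
plan(*grab(1));o=telemetry.get_obs(); print(np.round(o['joint_positions'],3))
```

```text
t 11.93 turn [ 0.2 -0.5  0.2] rows 0.1 | shift [-1.4  0.6 70.3] rows 1.7 F [-1.17  0.72  1.16] w 85.4 pos [0.5243 0.2102 0.1227]
[ 0.508  0.217  2.101 -0.615  0.439 -0.537]
```

play_rows(
  targets=[
    [[-1, 0, 20], [0, -0.4, 0]],
    [[0, 0, 20], [0, 0, 0]],
    [[0, 0, 15], [0, 0, 0]],
    [[0, 0, 8], [0, 0, 0]],
    [[0, 0, 5], [0, 0, 0]],
    [[0, 0, 2], [0, 0, 0]],
    [[0, 0, 0], [0, 0, 0]],
  ],
)

```text
time_s: 12.52
tool_pos: [0.561, 0.21, 0.0647]
eef_rot: [0.007, 0.966, -0.001, 0.26]
force: [0.5, -0.0, 0.2]
gripper_width: 0.0856
grasp_force: 0.0
```

play_rows(
  targets=[
    [[0, 0, 0], [0, 0, 0]],
    [[0, 0, 0], [0, 0, 0]],
    [[0, 0, 0], [0, 0, 0]],
    [[0, 0, 0], [0, 0, 0]],
    [[0, 0, 0], [0, 0, 0]],
    [[0, 0, 0], [0, 0, 0]],
  ],
  fingers=1,
  newtons=45,
)

```text
time_s: 13.02
tool_pos: [0.5612, 0.2116, 0.0655]
eef_rot: [0.007, 0.965, 0.001, 0.261]
force: [-4.1, 2.7, 4.9]
gripper_width: 0.0514
grasp_force: 46.8
```

play_rows(
  targets=[
    [[0, 0, -6], [0, 0, 0]],
    [[0, 0, -10], [0, 0, 0]],
    [[0, 0, -10], [0, 0, 0]],
    [[0, 0, -10], [0, 0, 0]],
    [[0, 0, -6], [0, 0, 0]],
    [[0, 0, 0], [0, 0, 0]],
    [[0, 0, 0], [0, 0, 0]],
    [[0, 0, 0], [0, 0, 0]],
    [[0, 0, 0], [0, 0, 0]],
    [[0, 0, 0], [0, 0, 0]],
  ],
)

```text
time_s: 13.85
tool_pos: [0.5395, 0.2102, 0.0996]
eef_rot: [0.007, 0.966, -0.001, 0.259]
force: [1.1, 0.1, -3.7]
gripper_width: 0.0515
grasp_force: 48.7
```

About 3.7 N on the middle case, so it's the heavy one. First I'll settle whether the 35 mm offset belongs to the tool or the world, using the start pictures where the tool pointed straight down.

Run:
```python
from h import *
yaw=2*np.arctan2(.189,.982); P,R=pose(.213,-.534,.2115,yaw)
for d in (-.04,-.03,-.02,0,.006):
    print(d,[proj(n,P+R.apply([[0,-.05,d],[0,.05,d]])).round(0).tolist() for n in('side','top')])
im=cv2.imread('pics/raw_side0.png')
g=cv2.cvtColor(im,cv2.COLOR_BGR2GRAY)
print('cols 0..68')
for y in range(300,400,3): print(y,''.join('#' if v<45 else ('+' if v<80 else '.') for v in g[y,0:70]))
from plant import telemetry
o=telemetry.get_obs();print(np.round(o['joint_positions'],3),np.round(o['moment'],2))
```

```text
-0.04 [[[44.0, 348.0], [44.0, 416.0]], [[606.0, 378.0], [649.0, 357.0]]]
-0.03 [[[47.0, 352.0], [48.0, 419.0]], [[603.0, 376.0], [645.0, 355.0]]]
-0.02 [[[50.0, 356.0], [51.0, 423.0]], [[600.0, 374.0], [642.0, 354.0]]]
0 [[[55.0, 364.0], [57.0, 430.0]], [[594.0, 371.0], [635.0, 351.0]]]
0.006 [[[57.0, 366.0], [59.0, 432.0]], [[592.0, 370.0], [633.0, 350.0]]]
cols 0..68
300 #############++++##+++##########......................................
303 ###########+++++###++#############+...................................
306 #########+++++####++################+.................................
309 #####+++++++###########################...............................
312 ##++++++++###############################............................+
315 +++++++###################################...........................+
318 +++######################################+.........................++.
321 #######################################...........................+.++
324 #######################################+#+........................++++
327 ###########################################......
[... 1185 characters left out ...]
#######.....++++++++++++++++++++++++
378 .....+++++++##########...+###############....+++++++++++++++++++++++++
381 ....+#####++############+##############.....++++++++++++++++++++++++++
384 ###++++++..++##########################....+++++++++++++++++++++++++++
387 ###+..+++++++###############....+#######.+++++++++++++++++++++++++++++
390 #####++++#+#+#################...+#######+++++++++++++++++++++++++++++
393 ###########+#+##################..+#######++++++++++++++++++++++++++++
396 ##########+##################################+++++++++++++++++++++++++
399 ..+#########################################+##+++++++++++++++++++++++
[ 0.493  0.269  2.111 -0.711  0.379 -0.447] [ 0.01  0.6  -0.04]
```

The start-picture mask shows the vertical finger's tip at (52,352). That matches a tool-fixed 35 mm offset, so the case's position relative to the tool carries over. Raising the heavy case and planning to the nest.

play_rows(
  targets=[
    [[0, 0, -20], [0, 0, 0]],
    [[0, 0, -30], [0, 0, 0]],
    [[0, 0, -30], [0, 0, 0]],
    [[0, 0, -30], [0, 0, 0]],
    [[0, 0, -10], [0, 0, 0]],
    [[0, 0, 0], [0, 0, 0]],
  ],
  newtons=55,
)

```text
time_s: 14.35
tool_pos: [0.4799, 0.2118, 0.2067]
eef_rot: [0.007, 0.965, 0.001, 0.262]
force: [0.3, -0.6, -3.5]
gripper_width: 0.0508
grasp_force: 61.9
```

```bash
cat >> h.py <<'E'
Rg=Ro.from_quat([0.007,0.965,0.001,0.261]); Tg=np.array([.5612,.2116,.0655])
cg=np.array([.5526,.2116,.0655]); REL=Rg.inv().apply(cg-Tg); REL[1]=0
JIG=np.array([.5993,-.2289,JIGZ]); JY=.1461
def nest(x,y,z): return Ro.from_euler('Z',JY).apply([x,y,z+.0185])+JIG
def place(x,y,z):
    R=pose(0,0,0,JY)[1]*HALF
    return nest(x,y,z)-R.apply(REL),R
E
python3 - <<'E'
from h import *
from plant import telemetry
print('rel',REL.round(4))
plan(*place(-.004,0,.12));o=telemetry.get_obs(); print(np.round(o['joint_positions'],3))
E
```

```text
rel [ 0.0074  0.     -0.0043]
t 14.35 turn [-2.1 30.3 -9. ] rows 4.4 | shift [ -57.4 -453.3   71.5] rows 11.1 F [ 0.27 -0.58 -3.51] w 50.8 pos [0.4799 0.2118 0.2067]
[ 0.571  0.049  2.055 -0.48   0.638 -0.655]
```

play_rows(
  targets=[
    [[0, 0, 0], [-0.35, 5.05, -1.5]],
    [[0, 0, 0], [-0.35, 5.05, -1.5]],
    [[0, 0, 0], [-0.35, 5.05, -1.5]],
    [[0, 0, 0], [-0.35, 5.05, -1.5]],
    [[0, 0, 0], [-0.35, 5.05, -1.5]],
    [[0, 0, 0], [-0.35, 5.05, -1.5]],
    [[-2, -17, 0], [0, 0, 0]],
    [[-4, -30, 0], [0, 0, 0]],
    [[-4, -34, 0], [0, 0, 0]],
    [[-4, -34, 0], [0, 0, 0]],
  ],
)

```text
time_s: 15.18
tool_pos: [0.5107, 0.0972, 0.2018]
eef_rot: [-0.072, 0.997, -0.003, -0.002]
force: [-0.1, -0.4, -4.0]
gripper_width: 0.0511
grasp_force: 61.7
```

play_rows(
  targets=[
    [[-4, -34, 0], [0, 0, 0]],
    [[-4, -34, 0], [0, 0, 0]],
    [[-4, -34, 0], [0, 0, 0]],
    [[-4, -34, 0], [0, 0, 0]],
    [[-4, -34, 0], [0, 0, 0]],
    [[-4, -34, 0], [0, 0, 0]],
    [[-4, -34, 0], [0, 0, 0]],
    [[-4, -34, 0], [0, 0, 0]],
    [[-4, -25, 0], [0, 0, 0]],
    [[-4, -15, 0], [0, 0, 0]],
  ],
)

```text
time_s: 16.02
tool_pos: [0.5948, -0.2083, 0.2022]
eef_rot: [-0.071, 0.997, -0.003, -0.003]
force: [0.3, 0.2, -4.1]
gripper_width: 0.0509
grasp_force: 61.6
```

play_rows(
  targets=[
    [[0, 0, 25], [0, 0, 0]],
    [[0, 0, 25], [0, 0, 0]],
    [[0, 0, 15], [0, 0, 0]],
    [[0, 0, 0], [0, 0, 0]],
    [[0, 0, 0], [0, 0, 0]],
  ],
)

```text
time_s: 16.43
tool_pos: [0.5938, -0.2046, 0.1376]
eef_rot: [-0.072, 0.997, -0.001, -0.003]
force: [-0.3, 0.7, -3.5]
gripper_width: 0.051
grasp_force: 61.6
```

Run:
```python
from h import *
from plant import telemetry
plan(*place(-.004,0,.12));plan(*place(-.004,0,.06));o=telemetry.get_obs(); print(np.round(o['joint_positions'],3))
```

```text
t 16.43 turn [-0.1 -0.4 -0.1] rows 0.1 | shift [ -5.3 -24.8   2.5] rows 0.6 F [-0.3   0.7  -3.53] w 51.0 pos [ 0.5938 -0.2046  0.1376]
t 16.43 turn [-0.1 -0.4 -0.1] rows 0.1 | shift [ -5.3 -24.8  62.5] rows 1.6 F [-0.3   0.7  -3.53] w 51.0 pos [ 0.5938 -0.2046  0.1376]
[-0.347  0.457  1.544 -0.005  1.146 -2.06 ]
```

play_rows(
  targets=[
    [[-2.6, -12.5, 0], [0, -0.4, 0]],
    [[-2.6, -12.5, 0], [0, 0, 0]],
    [[0, 0, 20], [0, 0, 0]],
    [[0, 0, 25], [0, 0, 0]],
    [[0, 0, 10], [0, 0, 0]],
    [[0, 0, 5], [0, 0, 0]],
    [[0, 0, 0], [0, 0, 0]],
    [[0, 0, 0], [0, 0, 0]],
  ],
)

```text
time_s: 17.1
tool_pos: [0.6045, -0.2289, 0.0816]
eef_rot: [-0.072, 0.997, -0.002, 0.003]
force: [0.4, -0.2, -2.9]
gripper_width: 0.0511
grasp_force: 61.5
```

Run:
```python
from h import *
from plant import viewer,telemetry
plan(*place(-.004,0,.06))
ims={n:viewer.camera(n)['img'] for n in('top','side')}
for n in ims: cv2.imwrite(f'pics/raw_{n}_nest.png',ims[n][:,:,::-1])
o=telemetry.get_obs(); P=np.array(o['tool_pos']); R=Ro.from_quat(o['eef_rot']); F=R*HALF*Ro.from_matrix(np.diag([1.,-1,-1])) # case axes in world
O=P+R.apply(REL); 
# case axes: x = -tool x, z = -tool z
M=np.column_stack([-R.apply([1,0,0]),R.apply([0,1,0]),-R.apply([0,0,1])]); print('case in nest', (Ro.from_euler('Z',-JY).apply(O-JIG)*1000).round(1), M[:,0].round(3))
for n in ims:
    print(n,'lid corners',proj(n,O+np.array([(50,26,40),(50,-26,40),(-50,-26,40),(-50,26,40),(-50,-26,0),(50,-26,0)])/1000@M.T).round(0).tolist())
im=ims['side']; s=''
L=" .:-=+*#%@"
hsv=cv2.cvtColor(im,cv2.COLOR_RGB2HSV)
def ch(p,h):
    if 85<h[0]<98 and h[1]>120:return 't'
    if 100<h[0]<130 and h[1]>120:return 'b'
    if 8<h[0]<30 and h[1]>110 and h[2]>90:return 'o'
    v=h[2]; return '#' if v<60 else ('+' if v<110 else (':' if v<190 else ' '))
def asc(n,x0,x1,y0,y1):
    im=ims[n];h=cv2.cvtColor(im,cv2.COLOR_RGB2HSV)
    for y in range(y0,y1,2): print(y,''.join(ch(im[y,x],h[y,x]) for x in range(x0,x1)))
print('side from col 255');asc('side',255,385,245,325)
print('top from col 405');asc('top',405,485,135,240)
```

```text
t 17.1 turn [-0.3  0.4 -0.1] rows 0.1 | shift [1.7 0.8 6.4] rows 0.2 F [ 0.39 -0.24 -2.88] w 51.1 pos [ 0.6045 -0.2289  0.0816]
case in nest [-2.1 -0.6 85.5] [0.989 0.144 0.008]
top lid corners [[442.0, 157.0], [465.0, 154.0], [472.0, 199.0], [449.0, 202.0], [466.0, 199.0], [459.0, 156.0]]
side lid corners [[359.0, 250.0], [366.0, 270.0], [312.0, 278.0], [308.0, 257.0], [313.0, 292.0], [365.0, 284.0]]
side from col 255
245 tttttttttttttttttttttttttttttttttttttttttttttttttttttttttttttttttttttttttttt############+++++####tttttttttttttttttttttttttttttttt 
247 tttttttttttttttttttttttttttttttttttttttttttttttttttttttttttttttttttttttttttt:+##########+++++####ttttttttttttttttttttttttttttttttt
249 tttttttttttttttttttttttttttttttttttttttttttttttttttttttttttttttttttttttttttt+############+++++###ttttttttttttttttttttttttttttttttt
251 tttttttttttttttttttttttttttttttttttttttttttttttttttttttttttttttttttttttttttt+############+++++####tt::::tttttttttttttttttttttttttt
253 tttttttttttttttttttttttttttttttttttttttttttttttttttttttttttttttttttttttttttt+###########+++++++###+:   ::ttttttttttttttttttttttttt
25
[... 8544 characters left out ...]
++++++++++++++++:  :
225 ttttttttttttttttttttt   :+::        oooooooo++#+#####++++++++++++++++++++++:    
227 ttttttttttttttttttttt    +:::        oooooooooo++oo##+++++++++++++++++++++:     
229 tttttttttttttttttttttt:  ::::           oooooooooo:  ++++++++++++++++++++::    :
231 tttttttttttttttttttttt   :+::               :ooo::   ++++++++++++++++++++:    :+
233 tttttttttttttttttttttt    +:::              : :::   :+++++++++++++++++++::   :++
235 ttttttttttttttttttttttt:  ::::    ::                +++++++++++++++++++::::::++:
237 ttttttttttttttttttttttt   :+::                  :   +++++++++++++++++:::::::++::
239 ttttttttttttttttttttttt    +::     :: o:           :++++++++++++++++:::::::++:::
```

The masks put the case's lid corners in the side view at about (308,257), (359,251), (365,271) and (310,278). That's within 1–2 px of the prediction, so it's aligned over the nest. Lowering.

play_rows(
  targets=[
    [[1.7, 0.8, 0], [-0.3, 0.4, 0]],
    [[0, 0, 15], [0, 0, 0]],
    [[0, 0, 12], [0, 0, 0]],
    [[0, 0, 8], [0, 0, 0]],
    [[0, 0, 5], [0, 0, 0]],
    [[0, 0, 0], [0, 0, 0]],
    [[0, 0, 0], [0, 0, 0]],
  ],
)

```text
time_s: 17.78
tool_pos: [0.6017, -0.2276, 0.0403]
eef_rot: [-0.072, 0.997, 0.001, -0.001]
force: [-0.3, -0.9, -3.6]
gripper_width: 0.051
grasp_force: 61.7
```

Run:
```python
from h import *
plan(*place(-.004,0,0))
```

```text
t 17.78 turn [ 0.1 -0.1 -0.1] rows 0.0 | shift [-0.9 -1.  25.1] rows 0.6 F [-0.33 -0.88 -3.57] w 51.0 pos [ 0.6017 -0.2276  0.0403]
```

play_rows(
  targets=[
    [[-0.5, -1, 5], [0, 0, 0]],
    [[0, 0, 5], [0, 0, 0]],
    [[0, 0, 4], [0, 0, 0]],
    [[0, 0, 3], [0, 0, 0]],
    [[0, 0, 0], [0, 0, 0]],
    [[0, 0, 0], [0, 0, 0]],
  ],
)

```text
time_s: 18.28
tool_pos: [0.6021, -0.2284, 0.0232]
eef_rot: [-0.072, 0.997, 0.001, -0.001]
force: [-1.0, -0.2, -4.0]
gripper_width: 0.0511
grasp_force: 61.7
```

play_rows(
  targets=[
    [[0, 0, 2], [0, 0, 0]],
    [[0, 0, 2], [0, 0, 0]],
    [[0, 0, 1], [0, 0, 0]],
    [[0, 0, 0], [0, 0, 0]],
    [[0, 0, 0], [0, 0, 0]],
  ],
)

```text
time_s: 18.7
tool_pos: [0.6022, -0.2285, 0.0184]
eef_rot: [-0.072, 0.997, 0.001, -0.001]
force: [-0.1, 1.1, -3.6]
gripper_width: 0.051
grasp_force: 61.7
```

Run:
```python
from h import *
plan(*place(-.004,0,0))
```

```text
t 18.7 turn [ 0.1 -0.1 -0.1] rows 0.0 | shift [-0.5  0.   3.3] rows 0.1 F [-0.09  1.09 -3.56] w 51.0 pos [ 0.6022 -0.2285  0.0184]
```

play_rows(
  targets=[
    [[0, 0, 1], [0, 0, 0]],
    [[0, 0, 1], [0, 0, 0]],
    [[0, 0, 0], [0, 0, 0]],
    [[0, 0, 0], [0, 0, 0]],
  ],
)

```text
time_s: 19.03
tool_pos: [0.6022, -0.2285, 0.0164]
eef_rot: [-0.072, 0.997, 0.001, -0.001]
force: [-0.8, -0.4, -4.7]
gripper_width: 0.0508
grasp_force: 61.7
```

play_rows(
  targets=[
    [[0, 0, 1], [0, 0, 0]],
    [[0, 0, 1], [0, 0, 0]],
    [[0, 0, 0], [0, 0, 0]],
    [[0, 0, 0], [0, 0, 0]],
  ],
)

```text
time_s: 19.37
tool_pos: [0.6021, -0.2285, 0.0144]
eef_rot: [-0.072, 0.997, 0.001, -0.001]
force: [0.8, -0.3, -3.7]
gripper_width: 0.051
grasp_force: 61.7
```

play_rows(
  targets=[
    [[0, 0, 1], [0, 0, 0]],
    [[0, 0, 1], [0, 0, 0]],
    [[0, 0, 0], [0, 0, 0]],
    [[0, 0, 0], [0, 0, 0]],
  ],
)

```text
time_s: 19.7
tool_pos: [0.6023, -0.2286, 0.0129]
eef_rot: [-0.072, 0.997, 0.001, -0.001]
force: [-1.7, 0.7, -1.4]
gripper_width: 0.0512
grasp_force: 61.9
```

Touching down. Letting go and rising clear.

play_rows(
  targets=[
    [[0, 0, 0.5], [0, 0, 0]],
    [[0, 0, 0], [0, 0, 0]],
    [[0, 0, 0], [0, 0, 0]],
    [[0, 0, 0], [0, 0, 0]],
    [[0, 0, 0], [0, 0, 0]],
    [[0, 0, 0], [0, 0, 0]],
    [[0, 0, 0], [0, 0, 0]],
  ],
  fingers=0,
)

```text
time_s: 20.28
tool_pos: [0.6023, -0.2285, 0.012]
eef_rot: [-0.072, 0.997, 0.001, -0.001]
force: [-0.1, -1.1, 0.3]
gripper_width: 0.0852
grasp_force: 0.0
```

play_rows(
  targets=[
    [[0, 0, -10], [0, 0, 0]],
    [[0, 0, -30], [0, 0, 0]],
    [[0, 0, -40], [0, 0, 0]],
    [[0, 0, -40], [0, 0, 0]],
    [[0, 0, -10], [0, 0, 0]],
    [[0, 0, 0], [0, 0, 0]],
  ],
)

```text
time_s: 20.78
tool_pos: [0.605, -0.2297, 0.1474]
eef_rot: [-0.072, 0.997, -0.001, 0.003]
force: [0.4, 0.4, 0.3]
gripper_width: 0.0856
grasp_force: 0.0
```

Run:
```python
from h import *
from plant import viewer,telemetry
ims={n:viewer.camera(n)['img'] for n in('top','side')}
for n in ims: cv2.imwrite(f'pics/raw_{n}_in.png',ims[n][:,:,::-1])
c=np.array([(50,26,40),(50,-26,40),(-50,-26,40),(-50,26,40),(-50,-26,0),(50,-26,0)])/1000
for n in ims: print(n,proj(n,np.array([nest(-.004+a,b,z) for a,b,z in c])).round(1).tolist())
def ch(h):
    if 85<h[0]<98 and h[1]>120:return 't'
    if 100<h[0]<130 and h[1]>120:return 'b'
    if 8<h[0]<30 and h[1]>110 and h[2]>90:return 'o'
    v=h[2]; return '#' if v<60 else ('+' if v<110 else (':' if v<190 else ' '))
def asc(n,x0,x1,y0,y1):
    h=cv2.cvtColor(ims[n],cv2.COLOR_RGB2HSV)
    for y in range(y0,y1,2): print(y,''.join(ch(h[y,x]) for x in range(x0,x1)))
print('side col 268');asc('side',268,380,264,322)
print('top col 420');asc('top',420,480,144,236)
```

```text
top [[433.7, 162.0], [455.1, 158.8], [462.0, 200.4], [440.5, 203.7], [456.7, 201.0], [450.1, 161.0]]
side [[356.7, 273.1], [362.8, 293.2], [311.8, 300.3], [307.7, 279.6], [312.0, 312.9], [361.6, 305.9]]
side col 268
264 tttttttttttttttttttttttttttttttttttttttttttttttttttttttttttttttttttttttt::+ttttttttttttttttttttttttttttttttttttt
266 tttttttttttttttttttttttttttttttttttttttttttttttttttttttttttttttttttttttttttttttttttttttttttttttttttttttttttttttt
268 ttttttttttttttttttttttttttttttttttttttttttttttttttttttttttttttttttttttttttttttttttttttttttt:++++++++++++tttttttt
270 ttttttttttttttttttttttttttttttttttttttttttttttttttttttttttttttttttttttttttttttttttttttttt##+++++++::+++++ttttttt
272 ttttttttttttttttttttttttttttttttttttttttttttttttttttttttttttttttttttttttttttttttttttttttt##+++++:    ++++ttttttt
274 ttttttttttttttttttttttttttttttttttttttttttttttttttttttttttttttttttttttttttttttttttttttttt###++++++++#+++++tttttt
276 ttttttttttttttttttttttt#ttttttttttttttttttttttttttttttttttttttttttttttttttt::++::++::  :+#b##++++++++++++++ttttt
278 tttttttttttttttttttt#######tttttttttttttttttttttttttttttttt:+
[... 4810 characters left out ...]
:           oooooo+####++oo    :    +:::ttt:++++++
216 ttttt:  +:::         oooooo###++++++#+::::    ::::ttt+++++++
218 ttttt:  ::::        ooooooo#####++++##+::::   :::::t:+++++++
220 ttttt   ::::        oooooo+++#####++++++++::   +:::t++++++++
222 tttttt:  +:::       oooooo+++++#####+++++#+::::+:::+++++++++
224 tttttt   ::::       oooooooo+++++#####++: :#+::+::::++++++++
226 tttttt   ::::        ooooooooo+++++#####++  :+::+::+++++++++
228 ttttttt:  +:::         ooooooooooooo:+####++::::++++++++++++
230 ttttttt   ::::             oooooo:         +:::::+++++++++++
232 ttttttt   ::::               ::o : :            :+++++++++++
234 tttttttt:  +:::       :                          +++++++++++
```

The case sits flat in the nest, with its near-low lid corner seen at (312,300) against (312,300) predicted for x = -4 mm. Next I'll fit the knob bar's silhouette in both views and plan the move to it.

Run:
```python
from h import *
from scipy.optimize import minimize
b=np.array([(sx*.022,sy*.007,z) for sx in(1,-1) for sy in(1,-1) for z in(.055,.089)])
M={}
for n,(x0,x1,y0,y1) in (('top',(442,466,211,232)),('side',(274,297,275,303))):
    im=cv2.imread(f'pics/raw_{n}_in.png'); h=cv2.cvtColor(im,cv2.COLOR_BGR2HSV)
    m=np.zeros(im.shape[:2],np.uint8); m[y0:y1,x0:x1]=((h[...,2]<(100 if n=='top' else 75)))[y0:y1,x0:x1]; M[n]=m
    print(n,m.sum())
def cost(p):
    t=0
    X=Ro.from_euler('Z',.75-p[2]).apply(b)+[-.1+p[0]/1000,p[1]/1000,0]
    W=Ro.from_euler('Z',JY).apply(X)+JIG
    for n in M:
        q=proj(n,W); hull=cv2.convexHull((q*16).astype(np.int32).reshape(-1,1,2)); r=np.zeros_like(M[n]); cv2.fillConvexPoly(r,hull,1,shift=4)
        t+=1-(r&M[n]).sum()/max(1,(r|M[n]).sum())
    return t
best=min(((cost((x,y,k)),x,y,k) for x in range(-8,9,2) for y in range(-8,9,2) for k in np.arange(-.1,.5,.1)))
print(best)
best=min(((cost((x,y,k)),x,y,round(k,2)) for x in np.arange(best[1]-2,best[1]+2.1) for y in np.arange(best[2]-2,best[2]+2.1) for k in np.arange(best[3]-.1,best[3]+.11,.05)))
print(best,'nominal .1:',cost((0,0,.1)))
yaw=JY+.75-.12
p=nest(-.1,0,0); P,R=pose(p[0],p[1],.14,yaw); plan(P,R)
```

```text
top 180
side 344
(np.float64(0.6149697663016833), 0, 0, np.float64(-0.1))
(np.float64(0.6149697663016833), np.float64(0.0), np.float64(0.0), np.float64(-0.1)) nominal .1: 0.7032353552139593
t 20.88 turn [-1.000e-01 -2.000e-01  1.438e+02] rows 20.1 | shift [-83.1 -60.6   2.1] rows 2.5 F [-0.22  1.23 -0.76] w 85.5 pos [ 0.6021 -0.2285  0.1421]
```

play_rows(
  targets=[
    [[34, 0, 0], [0, 0, 0]],
    [[34, 0, 0], [0, 0, 0]],
    [[34.8, 0, 0], [0, 0, 0]],
    [[0, 0, 0], [0, 0, 7]],
    [[0, 0, 0], [0, 0, 7]],
    [[0, 0, 0], [0, 0, 7]],
    [[0, 0, 0], [0, 0, 7]],
    [[0, 0, 0], [0, 0, 7]],
    [[0, 0, 0], [0, 0, 7]],
    [[0, 0, 0], [0, 0, 7]],
  ],
  fingers=0.5,
  newtons=30,
)

```text
time_s: 21.72
tool_pos: [0.4993, -0.2428, 0.1397]
eef_rot: [0.351, 0.937, 0.001, -0.004]
force: [0.5, -0.0, 0.5]
gripper_width: 0.0429
grasp_force: 0.0
```

play_rows(
  targets=[
    [[0, 0, 0], [0, 0, 7]],
    [[0, 0, 0], [0, 0, 7]],
    [[0, 0, 0], [0, 0, 7]],
    [[0, 0, 0], [0, 0, 7]],
    [[0, 0, 0], [0, 0, 7]],
    [[0, 0, 0], [0, 0, 7]],
    [[0, 0, 0], [0, 0, 7]],
    [[0, 0, 0], [0, 0, 7]],
    [[0, 0, 0], [0, 0, 7]],
    [[0, 0, 0], [0, 0, 7]],
  ],
)

```text
time_s: 22.55
tool_pos: [0.4993, -0.2428, 0.1397]
eef_rot: [0.824, 0.566, -0.002, -0.004]
force: [-0.6, -0.3, 0.2]
gripper_width: 0.0424
grasp_force: 0.0
```

play_rows(
  targets=[
    [[0, 0, 0], [0, 0, 7]],
    [[0, 0, 0], [0, 0, 7]],
    [[0, 0, 0], [0, 0, 5.5]],
    [[0, 0, 0], [0, 0, 0]],
    [[0, 0, 0], [0, 0, 0]],
  ],
)

```text
time_s: 22.97
tool_pos: [0.4998, -0.243, 0.1404]
eef_rot: [0.907, 0.422, -0.002, -0.003]
force: [0.4, -0.2, 0.1]
gripper_width: 0.0427
grasp_force: 0.0
```

Run:
```python
from h import *
from plant import telemetry
p=nest(-.1,0,0); P,R=pose(p[0],p[1],.042,JY+.75-.03); plan(P,R); print(np.round(telemetry.get_obs()['joint_positions'],2))
```

```text
t 22.97 turn [-0.4  0.1  0.3] rows 0.1 | shift [ 0.   0.8 98.4] rows 2.4 F [ 0.41 -0.22  0.15] w 42.7 pos [ 0.4998 -0.243   0.1404]
[-0.47  0.35  1.71  0.    1.09  0.23]
```

play_rows(
  targets=[
    [[0, 0.7, 25], [-0.4, 0, 0]],
    [[0, 0, 25], [0, 0, 0]],
    [[0, 0, 15], [0, 0, 0]],
    [[0, 0, 5], [0, 0, 0]],
    [[0, 0, 0], [0, 0, 0]],
  ],
)

```text
time_s: 23.38
tool_pos: [0.5002, -0.2434, 0.0703]
eef_rot: [0.907, 0.422, -0.001, 0.0]
force: [0.2, 0.2, 0.1]
gripper_width: 0.0429
grasp_force: 0.0
```

play_rows(
  targets=[
    [[0, 0, 10], [0, 0, 0]],
    [[0, 0, 8], [0, 0, 0]],
    [[0, 0, 6], [0, 0, 0]],
    [[0, 0, 4], [0, 0, 0]],
    [[0, 0, 0], [0, 0, 0]],
  ],
)

```text
time_s: 23.8
tool_pos: [0.501, -0.2439, 0.0434]
eef_rot: [0.907, 0.421, 0.0, 0.001]
force: [-0.1, -0.0, 0.0]
gripper_width: 0.0425
grasp_force: 0.0
```

play_rows(
  targets=[
    [[0, 0, 0], [0, 0, 0]],
    [[0, 0, 0], [0, 0, 0]],
    [[0, 0, 0], [0, 0, 0]],
    [[0, 0, 0], [0, 0, 0]],
    [[0, 0, 0], [0, 0, 0]],
  ],
  fingers=1,
  newtons=30,
)

```text
time_s: 24.22
tool_pos: [0.5009, -0.2434, 0.0447]
eef_rot: [0.907, 0.421, 0.0, 0.001]
force: [-3.1, 4.1, 5.0]
gripper_width: 0.0136
grasp_force: 30.5
```

Gripped the bar at 13.6 mm. Turning clockwise from above (positive about the tool's z).

play_rows(
  targets=[
    [[0, 0, -1], [0, 0, 2]],
    [[0, 0, 0], [0, 0, 5]],
    [[0, 0, 0], [0, 0, 5]],
    [[0, 0, 0], [0, 0, 5]],
    [[0, 0, 0], [0, 0, 5]],
    [[0, 0, 0], [0, 0, 5]],
    [[0, 0, 0], [0, 0, 5]],
    [[0, 0, 0], [0, 0, 5]],
    [[0, 0, 0], [0, 0, 5]],
    [[0, 0, 0], [0, 0, 0]],
  ],
)

```text
time_s: 25.05
tool_pos: [0.5004, -0.2427, 0.0447]
eef_rot: [0.998, 0.066, 0.0, 0.0]
force: [-2.0, 5.1, 0.3]
gripper_width: 0.0136
grasp_force: 30.7
```

Run:
```python
from h import *
from plant import telemetry
p=nest(-.1,0,0); P,R=pose(p[0],p[1],.0457,JY-.75); plan(P,R); o=telemetry.get_obs();print(np.round(o['joint_positions'],2),np.round(o['moment'],2))
```

```text
t 25.05 turn [ 0.  -0.  42.2] rows 5.9 | shift [ 0.4  0.6 -1. ] rows 0.0 F [-1.97  5.07  0.32] w 13.6 pos [ 0.5004 -0.2427  0.0447]
[-0.47  0.45  1.83 -0.    0.86  0.97] [ 0.84  0.4  -0.17]
```

play_rows(
  targets=[
    [[0, 0, 0], [0, 0, 5]],
    [[0, 0, 0], [0, 0, 5]],
    [[0, 0, 0], [0, 0, 5]],
    [[0, 0, 0], [0, 0, 5]],
    [[0, 0, 0], [0, 0, 5]],
    [[0, 0, 0], [0, 0, 5]],
    [[0, 0, 0], [0, 0, 5]],
    [[0, 0, 0], [0, 0, 5]],
    [[0, 0, 0], [0, 0, 2]],
    [[0, 0, 0], [0, 0, 0]],
  ],
)

```text
time_s: 25.88
tool_pos: [0.5005, -0.2421, 0.0447]
eef_rot: [0.955, -0.295, 0.0, -0.0]
force: [-0.2, 7.2, 1.1]
gripper_width: 0.0135
grasp_force: 30.6
```

Run:
```python
from h import *
from plant import telemetry,viewer
p=nest(-.1,0,0); P,R=pose(p[0],p[1],.0457,JY-.75); plan(P,R); o=telemetry.get_obs();print(np.round(o['moment'],2))
im=viewer.camera('side')['img']; old=cv2.imread('pics/raw_side_in.png')[:,:,::-1]
h=cv2.cvtColor(im,cv2.COLOR_RGB2HSV);g=cv2.cvtColor(old,cv2.COLOR_RGB2HSV)
# brass flash centroid on the lid, near the head: before and now
for q in (g,h):
    r=q[278:294,340:366]; m=(r[...,0]>8)&(r[...,0]<30)&(r[...,1]>110)&(r[...,2]>90); ys,xs=np.nonzero(m); print('flash',len(xs),xs.mean()+340,ys.mean()+278)
```

```text
t 25.88 turn [-0.1 -0.   0.3] rows 0.0 | shift [ 0.6  1.2 -1. ] rows 0.0 F [-0.18  7.23  1.14] w 13.5 pos [ 0.5005 -0.2421  0.0447]
[ 1.19  0.32 -0.09]
flash 84 350.64285714285717 284.54761904761904
flash 81 352.98765432098764 283.4074074074074
```

The lid's brass flash moved 2.3 px (about 4.5 mm) towards the head, so the jaw has pushed the case home. Letting go of the knob and rising.

play_rows(
  targets=[
    [[0, 0, 0], [0, 0, 0]],
    [[0, 0, 0], [0, 0, 0]],
    [[0, 0, 0], [0, 0, 0]],
    [[0, 0, 0], [0, 0, 0]],
    [[0, 0, -15], [0, 0, 0]],
    [[0, 0, -30], [0, 0, 0]],
    [[0, 0, -40], [0, 0, 0]],
    [[0, 0, -40], [0, 0, 0]],
    [[0, 0, -20], [0, 0, 0]],
    [[0, 0, 0], [0, 0, 0]],
  ],
  fingers=0.5,
)

```text
time_s: 26.77
tool_pos: [0.5042, -0.2456, 0.1962]
eef_rot: [0.956, -0.294, 0.008, 0.002]
force: [0.7, -0.4, 0.4]
gripper_width: 0.0425
grasp_force: 0.0
```

play_rows(
  targets=[
    [[-40, 0, 0], [0, 0, 0]],
    [[-40, 0, 0], [0, 0, 0]],
    [[-40, 0, 0], [0, 0, 0]],
    [[-20, 0, 0], [0, 0, 0]],
    [[0, 0, 0], [0, 0, 0]],
    [[0, 0, 0], [0, 0, 0]],
  ],
)

```text
time_s: 27.27
tool_pos: [0.3847, -0.1648, 0.1895]
eef_rot: [0.956, -0.294, 0.002, 0.001]
force: [2.0, -0.1, -0.6]
gripper_width: 0.0429
grasp_force: 0.0
```

Run:
```python
from h import *
from plant import telemetry,viewer
ims={n:viewer.camera(n)['img'] for n in('top','side')}
o=telemetry.get_obs();print(o['time_s'],np.round(o['tool_pos'],3),np.round(o['force'],1),o['gripper_width'])
def fl(im,x0,x1,y0,y1):
    q=cv2.cvtColor(im,cv2.COLOR_RGB2HSV)[y0:y1,x0:x1]; m=((q[...,0]>8)&(q[...,0]<30)&(q[...,1]>90)&(q[...,2]>120)).astype(np.uint8)
    n,l,s,c=cv2.connectedComponentsWithStats(m); return [(int(s[i,4]),(c[i]+[x0,y0]).round(1).tolist()) for i in range(1,n) if s[i,4]>25]
old={n:cv2.imread(f'pics/raw_{n}0.png')[:,:,::-1].copy() for n in ims}
ins={n:cv2.imread(f'pics/raw_{n}_in.png')[:,:,::-1].copy() for n in ims}
print('nest flash side before/now',fl(ins['side'],340,366,278,294),fl(ims['side'],340,366,278,294)); print('top now',fl(ims['top'],425,465,155,175))
print('rack flash top',fl(old['top'],205,325,188,203),fl(ims['top'],205,325,188,203))
print('rack flash side',fl(old['side'],305,330,110,170),fl(ims['side'],305,330,110,170))
# bystanders: absolute change in their regions
for nm,(x0,x1,y0,y1) in dict(flux=(352,376,174,200),reel=(330,370,98,135),cleaner=(270,310,98,135),board=(345,372,245,275),cutters=(190,250,258,294)).items():
    d=cv2.absdiff(old['top'],ims['top'])[y0:y1,x0:x1]; print(nm,round(float(d.mean()),1))
def ch(h):
    if 85<h[0]<98 and h[1]>120:return 't'
    if 100<h[0]<130 and h[1]>120:return 'b'
    if 8<h[0]<30 and h[1]>110 and h[2]>90:return 'o'
    v=h[2]; return '#' if v<60 else ('+' if v<110 else (':' if v<190 else ' '))
h=cv2.cvtColor(ims['side'],cv2.COLOR_RGB2HSV)
print('col 268')
for y in range(274,318,2): print(y,''.join(ch(h[y,x]) for x in range(268,376)))
```

```text
27.3667 [ 0.386 -0.166  0.19 ] [ 0.4 -0.6 -0.7] 0.042491365752557735
nest flash side before/now [(95, [350.6, 284.5])] [(94, [352.8, 283.5])]
top now [(78, [444.2, 165.3])]
rack flash top [(28, [239.0, 195.0]), (96, [216.5, 195.0]), (88, [256.6, 195.7]), (82, [299.3, 196.5])] [(28, [239.0, 195.0]), (96, [216.5, 195.0]), (85, [301.9, 196.5])]
rack flash side [(30, [306.0, 114.4]), (28, [313.5, 119.5]), (34, [313.1, 137.7]), (45, [312.5, 159.1])] [(38, [306.7, 114.7]), (33, [313.2, 119.6]), (39, [316.8, 139.9]), (47, [312.4, 160.6])]
flux 1.0
reel 1.0
cleaner 1.2
board 1.0
cutters 1.0
col 268
274 tttttttttttttttttttttttttttttttttttttttttttttttttttttttttttttttttttttttttttttttttttttt::::+#+++++#++#+++++tt
276 ttttttttttttttttttttttttttttttttttttttttttttttttttttttttttttttttttttttt:+::+++:+++++++:   +##++++++++++++++t
278 ttttttttt   +ttttttttttttttttttttttttttttttttttttttttttt:+++++++++:++++++:+:::+::ooooooo+::+#++++++++++++++t
280 ttttttt####:   +#tttttttttttttttttttttttttt+:  :+++++++++:+++++++++:::::++::+::::ooooooo::::+#++++++++++++++
282 tttttttt######+######tttttttttttttttttt   #:  
[... 1283 characters left out ...]
:::bbbbbbb############
306          oooooo:::::++ooooooooo:     ::++:::+#:::::::::::::::::::::::::::::::::::::++bbbbbbbbbbb############
308   :     ::oooooooooooooooooooo:     ::::+::+++:::::::::::::::::::::::++++++#####b###+bbbbbbbbbb:############
310       :::oooooooooooooooooooo:       :::++:+++:::bbbbbbbbbb++#########+++::::::::::::bbbbbbbbb::+#b######+++
312       ::::oooooooooooooooooo:        :::::::::###bbbbbbbbbb:::::::::::::::::::::::::::bbb:::::::::::::::::::
314    o :::::::oooooooooooooo::          :::::::::::bbbbbbbbb::::::::::::::::::::::::::::::::::::::::::::::::::
316 oooo   ::::::::::::::::::              ::::::::::bbbbbbbbb::::::::::::::::::::::::::::::::::::::::::::::::::
```

The checks agree. The heavy case touches the head with no gap (side px 361), and its flash moved from 350.6 to 352.8. The tried empty case lies about 5 mm sideways of its old place with its height unchanged, the other case has not moved, and the bystanders are unchanged. Handing in.

```bash
python3 -c "
from plant import bot
print(bot.sign_off())"
```

```text
the job is handed in; nothing more can be done
None
```

The job is handed in. The heavy case was the middle one (about 3.7 N when lifted), and it is now in the nest, contacts against the test head, with the knob turned to about 1.5 rad and the jaw pressing it home. Of the two empties, the right-hand one was lifted and put back flat about 5 mm sideways, and the left-hand one was never touched. The sign-off returned no verdict.

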